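# Turn the ribbed die plate over on the sloped rest and set it on the press bed

### The arm

A 6-joint arm with a two-finger parallel gripper is mounted at the origin on the work surface. World frame = base frame: x ahead of the robot, y to its left, z up, the work surface at z = 0. Lengths are in m, angles in rad, forces in N, time in s.
With the tool pointing down it reaches from about 0.35 to 0.975 m from the base axis. Payload 4.9 kg.
Tool frame: the origin (TCP) lies at the very end of the fingers, on their centre line; the grasp point (between the pads) lies 19 mm behind it; z points along the fingers, x is the direction in which the jaws open and shut, and the axes are right-handed (so a half turn about z gives the same grasp; the last joint's range is limited). The gripper opens to 85 mm and grips with 20 to 120 N. Pads are 22 mm wide; open, the fingers measure 114 mm over their backs; the gripper's body (76 mm by 85 mm) begins 54 mm behind the grasp point. The pads swing forward as they close: fully open they stand 13 mm farther back than shut.
Start: joints at [-0.119, 0.053, 1.613, -0, 1.476, -0.119], TCP at [0.625, 0, 0.231] pointing down, gripper open.
Joint ranges: [-3.01, 3.01], [-1.01, 2.22], [0.06, 2.58], [-1.02, 4.17], [0.09, 2.62], [-3.14, 3.14]. Speed limits (rad/s): [2.57, 2.57, 3.14, 3.14, 3.14, 3.14].

### API

Orientations are given as a rotation vector (axis times angle).
In Python, from station import ctrl, get_image, calibration, job gives the robot as it stands.
- The arm moves only by the tool jog_arm, never from a script. Its argument "deltas" is a list of rows, each a list of 3 entries, a list of its own where there are three numbers: the turn, a rotation vector about the tool's x, y, z in degrees, then the shift along the tool's x, y, z in m, then the finger opening in m, from 0 to 0.0854. In form: [[[ax, ay, az], [tx, ty, tz], gripper], ...]. A call has 1 to 12 rows; each row is the pose to reach, as a shift and turn from the pose commanded when the call began, along the tool's axes at that moment; what a row does not reach only later rows make up. A row lasts 1/12 s, in which the tool goes at most 41.7 mm and 7.16 degrees, less where a joint would pass 70% of its speed; a pose out of reach is approached as far as the arm can. A call with a gripper value outside its range is refused whole. The fingers move at their own pace and stop on an object; "squeeze" is the grip in N (left out, the last holds). Time passes only in rows, so rows that repeat a pose let the fingers close. It gives the time, the measured TCP pose, the force and the opening at its end, in the units of the state.
- ctrl.get_obs(): the state, without advancing time (a new reading comes with each control period).
- get_image(name): name is "scene" or "side" or "wrist"; returns the picture (420x560x3 uint8, red, green, blue); there is no depth.
- calibration(name): a dict with "mtx" (3x3 intrinsics, pixels), "origin" and "rotation" of the camera in the world; the wrist camera has in their place "tool_from_camera" (4x4, takes a point from camera to tool coordinates, whose origin is the TCP and whose axes are the tool frame's). Camera axes: x right, y up, looking along -z (the intrinsics and any distortion apply to the point x, -y, -z); pixel columns grow to the right and rows downward; lengths in m; the calibration is good to about 2 mm. A picture is of the moment at which its call begins: read the wrist's pose just before it. calibration takes no time and is no camera call.
- job.finish_job(): hands the job in, once; it reports no verdict.
The state is a dict: "t": time; "q": joint angles; "dq": joint speeds; "effort": joint torques, N m; "tool_pos": TCP position; "tool_rot": TCP orientation; "contact_force": force on the tool from outside, world axes, zero at the start; "wrist_torque": the same for the moment, N m; "opening": finger opening in m.
Only numpy, scipy, OpenCV 4.12 (cv2) and the standard library are available. Lean on these libraries where they do the work, as an engineer would, in place of code of your own. Each camera call takes 0.05 s, during which the arm holds its last target.

### The job

The ribbed aluminium plate is lying ribs down and has to go on the steel bed ribs up. Slide it up square against the foot of the sloped wooden rest, lever its free edge up until the plate stands on the bench tipped back against the rest by itself, let go of it, then turn it the rest of the way over by its middle rib and set it gently, ribs up, in the middle of the bed, its longer side along the bed's longer side. Do not let the plate fall, and leave the brass sleeves and the oil bottle where they are.

Things in the scene. Friction and masses are not known exactly. Their poses are not given: they have to be found in the camera images.
- plate: Bare aluminium plate to turn over, 150 (x) by 180 (y) by 38 mm (z), 0.6 to 0.85 kg. Origin at the middle of these extents. Its 8 mm sheet (z +11 to +19) is on top at the start; three ribs 30 mm high hang below and carry it. z points up at the start; leaning on the rest, toward the rest and 30 degrees down; ribs up, straight down. Weight centre 8 mm toward +x.
- rib (a point): Middle of the middle rib: plate x +22.5, y 0, z -4 mm, plate axes. The rib is 16 mm thick (y), 30 mm high (z), 105 mm long (x). The two side ribs are 10 mm thick, of the same height and length, centred at plate y +-83 mm. All ribs run from plate x -30 to +75 mm: flush with the sheet at the +x edge (toward the rest), 45 mm short of the free -x edge.
- free_edge (a point): Middle of the lower corner of the sheet's free edge, the one away from the rest: plate x -75, y 0, z +11 mm, plate axes. It is 30 mm above the bench at the start with no rib beneath for 45 mm, so shut fingers tilted forward fit under it.
- heel (a point): Middle of the plate's lower edge toward the rest (foot of the middle rib's end): plate x +75, y 0, z -19 mm, plate axes.
- rest: Fixed wooden board standing to the left, leaning back from the plate 30 degrees from vertical, 250 mm wide (y), 120 mm long up the slope. Origin on the bench, mid foot line, where the sloping face meets the bench; x points level from the plate's side into the slope, y along the foot. The face runs from x 0, z 0 to x 60, z 104 mm; struts behind to x 108 mm. Ordinary friction everywhere.
- bed: Fixed dark steel bed slab to the robot's right, 200 mm (x) by 230 mm (y), 20 mm high, with three dark slots let in flush along x. Origin at the middle of its underside on the bench; its flat top is at z = 20 mm. The plate goes on with its 150 mm side along the bed's x.
- sleeve: Bystander: brass sleeve standing upright, 68 mm across, 55 mm high. Origin at the middle of its underside.
- sleeve_b: Bystander: another such brass sleeve. Origin at the middle of its underside.
- oiler: Bystander: grey plastic bottle standing upright, 56 mm across, 130 mm high. Origin at the middle of its underside.
Not all that is in view belongs to the job. Of the things shaped like the plate, the aluminium one is meant.

How it is judged:
By the outcome, as a careful person would: the job done as asked, in the order asked, and still so for the second after the job is handed in, with the robot touching nothing.
It also fails if it takes over 61 s, if anything falls off the work surface, if the arm or the gripper's body presses on something with over 40 N, if the wrist force passes 120 N, or if a joint passes its speed limit or range.

## Working session

There is one attempt and no reset: what is moved stays moved. The work goes in short steps, Python scripts to look and compute and a tool call to move; the robot and the scene stay as the last step left them, time stands still between calls to the robot, and variables do not carry over. Pictures are saved under pics/ and viewed, and the job is handed in when it is done.

Besides the shell and the picture viewer there is one more tool, called after "Call:" as name(argument=value, ...) on one line, values as JSON. jog_arm: Moves the arm, as the interface text tells. Its arguments: {"type":"object","properties":{"deltas":{"type":"array","items":{"type":"array"}},"squeeze":{"type":"number"}},"required":["deltas"]}

```bash
ls -la; mkdir -p pics; python3 - <<'E'
from station import ctrl, get_image, calibration, job
import cv2
print(ctrl.get_obs())
for n in ["scene","side","wrist"]:
    im=get_image(n); cv2.imwrite(f"pics/{n}0.png",im[:,:,::-1]); print(n,calibration(n))
E
```

```text
total 12
drwxr-xr-x  3 agent agent 4096 Dec  6 06:56 .
drwxr-xr-x 23 root  root  4096 Dec  6 06:56 ..
drwxr-xr-x  2 agent agent 4096 Dec  6 06:56 pics
{'t': 0.0, 'q': array([-1.19047297e-01,  5.33473866e-02,  1.61431665e+00, -2.20350500e-05,
        1.47599958e+00, -1.19017311e-01]), 'dq': array([ 0.00056335, -0.00132044, -0.00177246, -0.00093541, -0.00240093,
        0.00032243]), 'effort': array([ 2.70554956e-04, -3.93670499e+01, -3.70175600e+01, -1.62778279e-04,
        6.93513779e-03, -6.06393527e-06]), 'tool_pos': array([6.24366663e-01, 4.04361228e-05, 2.30055366e-01]), 'tool_rot': array([-3.14136684e+00,  4.37858091e-05,  3.23389356e-03]), 'contact_force': array([ 0.75558895, -0.20567083, -0.26416518]), 'wrist_torque': array([-0.04630056,  0.00965628,  0.0370657 ]), 'opening': 0.08545605935299816}
scene {'mtx': array([[432.42593569,   0.        , 275.68915472],
       [  0.        , 432.42593569, 206.67600763],
       [  0.        ,   0.        ,   1.        ]]), 'origin': array([ 1.46728781, -0.18070735,  0.7795092 ]), 'rotation': array([0.79081571, 0.62794295, 1.2446816 ])}
side {'mtx': array([[518.10854792,   0.        , 282.56962286],
       [  0.        , 518.10854792, 201.13154158],
       [  0.        ,   0.        ,   1.        ]]), 'origin': array([ 0.37312305, -0.89768017,  0.96392992]), 'rotation': array([ 0.81042308, -0.04867045, -0.11347399])}
wrist {'mtx': array([[298.79827463,   0.        , 279.21894631],
       [  0.        , 298.79827463, 211.94032874],
       [  0.        ,   0.        ,   1.        ]]), 'tool_from_camera': array([[ 9.99999950e-01,  1.80860382e-04,  2.59020171e-04,
        -6.01226447e-04],
       [ 2.42089176e-04, -9.65475812e-01, -2.60492606e-01,
        -6.64611032e-02],
       [ 2.02964917e-04,  2.60492655e-01, -9.65475808e-01,
        -1.43169918e-01],
       [ 0.00000000e+00,  0.00000000e+00,  0.00000000e+00,
         1.00000000e+00]])}
```

View pics/scene0.png

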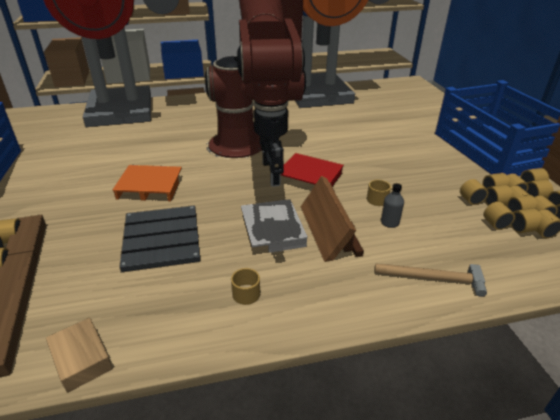

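View pics/side0.png

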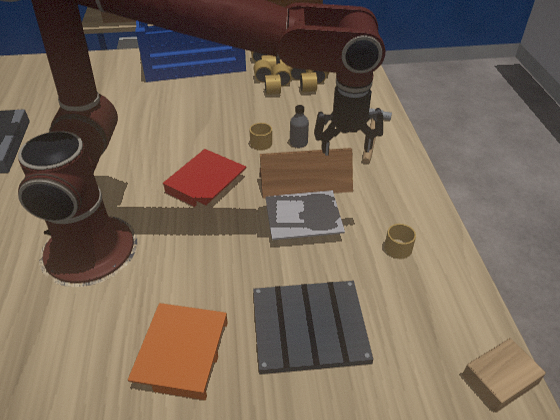

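View pics/wrist0.png

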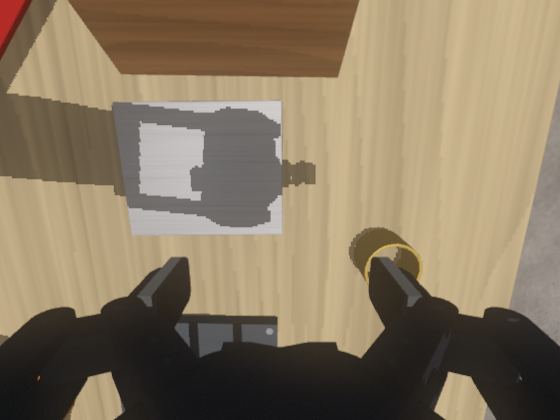

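The wrist view shows the aluminium plate at corners ~(113,102),(281,101),(282,234),(132,235). The rest foot runs ~(121,73)-(337,77) above it, and the bed and one sleeve are below and to the right. The red and orange plates are decoys. I'll zoom in for precise corners next.

```bash
cat > h.py <<'E'
import numpy as np, cv2
from scipy.spatial.transform import Rotation as R
from station import ctrl, get_image, calibration, job
def cam(name,obs=None):
    c=calibration(name)
    K=np.array(c['mtx'])
    if name=='wrist':
        obs=obs or ctrl.get_obs()
        T=np.eye(4);T[:3,:3]=R.from_rotvec(obs['tool_rot']).as_matrix();T[:3,3]=obs['tool_pos']
        M=T@c['tool_from_camera']; return K,M[:3,:3],M[:3,3]
    return K,R.from_rotvec(c['rotation']).as_matrix(),np.array(c['origin'])
def ray(C,uv):
    K,Rm,o=C
    d=np.linalg.inv(K)@np.array([uv[0],uv[1],1.0]); d=Rm@np.array([d[0],-d[1],-d[2]])
    return o,d/np.linalg.norm(d)
def onz(C,uv,z):
    o,d=ray(C,uv); return o+d*(z-o[2])/d[2]
def tri(obs):
    A=np.zeros((3,3));b=np.zeros(3)
    for C,uv in obs:
        o,d=ray(C,uv);P=np.eye(3)-np.outer(d,d);A+=P;b+=P@o
    p=np.linalg.solve(A,b)
    return p,[np.linalg.norm((np.eye(3)-np.outer(ray(C,uv)[1],ray(C,uv)[1]))@(p-C[2])) for C,uv in obs]
def proj(C,p):
    K,Rm,o=C; q=Rm.T@(np.array(p)-o); q=K@np.array([q[0],-q[1],-q[2]]); return q[:2]/q[2]
def zoom(src,box,dst,s):
    im=cv2.imread(src); x0,y0,x1,y1=box; c=cv2.resize(im[y0:y1,x0:x1],None,fx=s,fy=s,interpolation=cv2.INTER_CUBIC)
    for x in range((x0//10+1)*10,x1,10): cv2.putText(c,str(x),(int((x-x0)*s),8),0,.3,(0,0,255),1); cv2.line(c,(int((x-x0+.5)*s),10),(int((x-x0+.5)*s),14),(0,0,255),1)
    for y in range((y0//10+1)*10,y1,10): cv2.putText(c,str(y),(0,int((y-y0)*s)),0,.3,(0,0,255),1)
    cv2.imwrite(dst,c)
def shot(name,tag):
    im=get_image(name); cv2.imwrite(f'pics/{tag}.png',im[:,:,::-1]); return im
E
python3 - <<'E'
from h import *
zoom('pics/scene0.png',(230,170,370,270),'pics/z1.png',5.5)
zoom('pics/side0.png',(240,140,370,245),'pics/z2.png',5.5)
zoom('pics/wrist0.png',(60,0,370,250),'pics/z3.png',2.4)
E
```

```text
(no output)
```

View pics/z1.png

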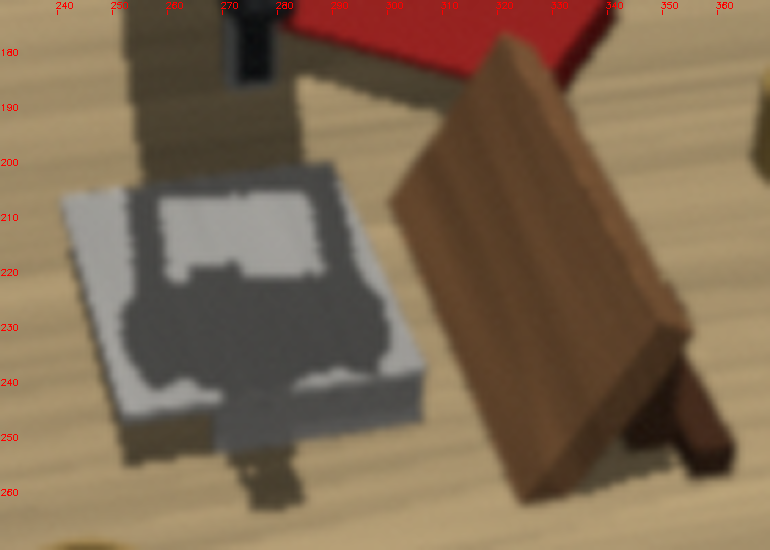

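View pics/z2.png

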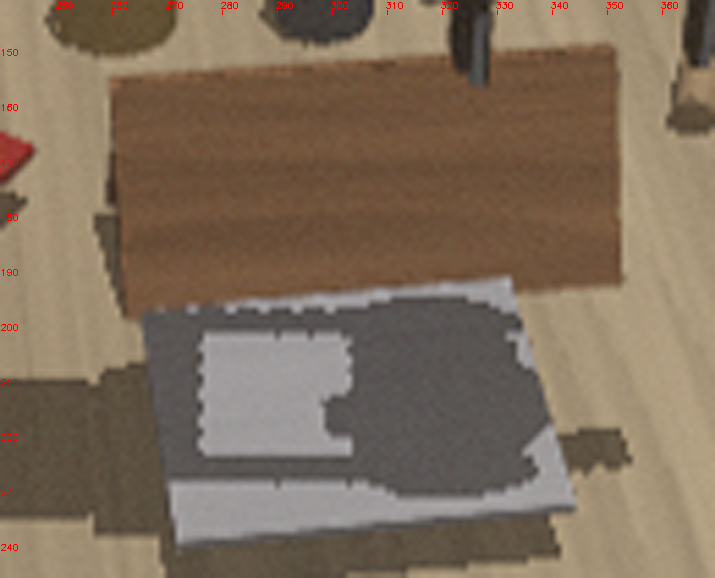

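View pics/z3.png

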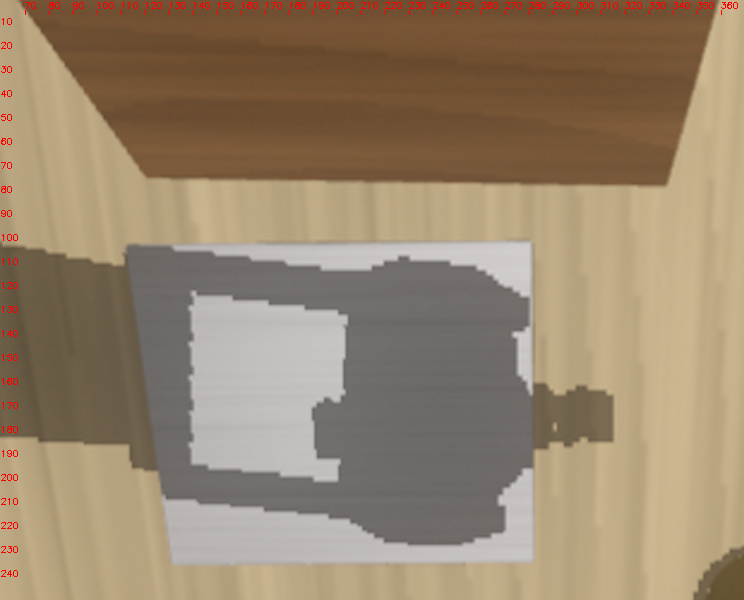

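```bash
python3 - <<'E'
from h import *
W,S,D=cam('wrist'),cam('scene'),cam('side')
P={'A':[(112.5,102.5),(289,200),(265.5,197)],'B':[(281,100.5),(305,238),(331.5,190.5)],'C':[(281.5,233.5),(251.5,246),(343,232.5)],'D':[(131.5,235),(240.5,207),(271.5,239)],
'footlo':[(121,73.5),(299,207),(262,198)],'foothi':[(337.5,77),(323,262),(352,192)]}
for k,(w,s,d) in P.items():
    z=0 if 'foot' in k else .038
    print(k,'tri',*[np.round(x,4) for x in tri([(W,w),(S,s),(D,d)])],'| W',np.round(onz(W,w,z)[:2],4),'S',np.round(onz(S,s,z)[:2],4),'D',np.round(onz(D,d,z)[:2],4))
E
```

```text
A tri [0.4468 0.0945 0.0342] [0.0025 0.0028 0.0012] | W [0.4469 0.0961] S [0.4545 0.0903] D [0.4475 0.0917]
B tri [0.6251 0.0959 0.0342] [0.0025 0.0049 0.0029] | W [0.6254 0.098 ] S [0.6323 0.0893] D [0.6237 0.0958]
C tri [ 0.6256 -0.0526  0.0317] [0.0007 0.0008 0.0012] | W [ 0.6262 -0.0505] S [ 0.6333 -0.0544] D [ 0.623  -0.0573]
D tri [ 0.4473 -0.0539  0.0324] [0.0021 0.0022 0.0012] | W [ 0.4479 -0.0524] S [ 0.4585 -0.0557] D [ 0.4476 -0.0577]
footlo tri [ 0.4408  0.1291 -0.0016] [0.002  0.0033 0.0014] | W [0.4412 0.1309] S [0.445 0.125] D [0.4407 0.1294]
foothi tri [ 0.6901  0.1255 -0.0019] [0.002  0.0021 0.0006] | W [0.6907 0.1271] S [0.6923 0.1226] D [0.6889 0.1238]
```

```bash
python3 - <<'E'
from h import *
zoom('pics/side0.png',(240,270,380,380),'pics/z4.png',5.5)
zoom('pics/scene0.png',(110,195,210,275),'pics/z5.png',7)
zoom('pics/side0.png',(240,90,430,265),'pics/z6.png',3.4)
E
```

```text
(no output)
```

View pics/z4.png

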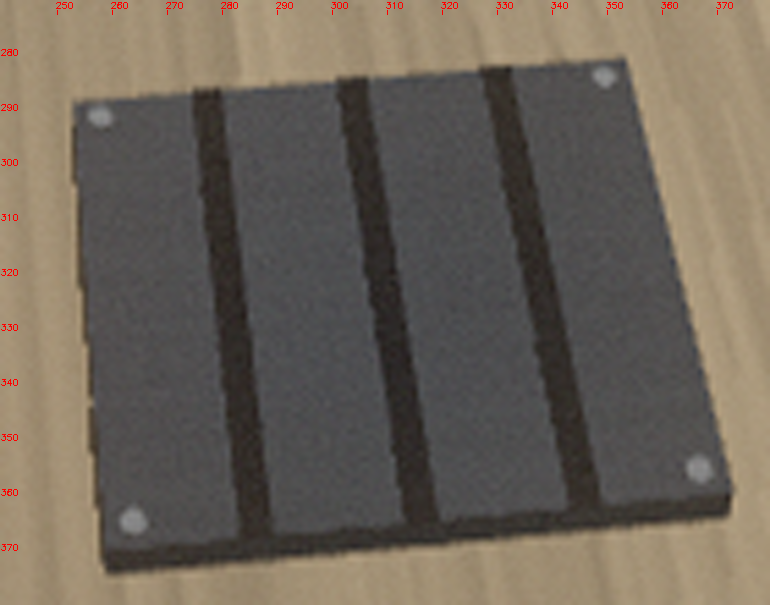

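View pics/z5.png

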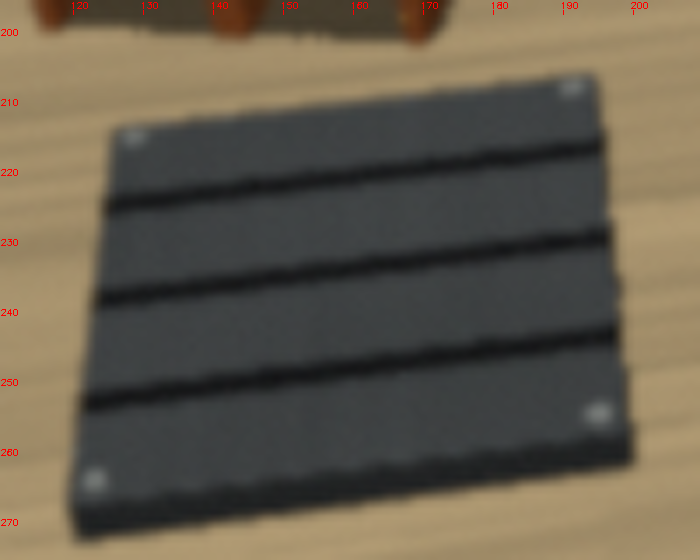

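View pics/z6.png

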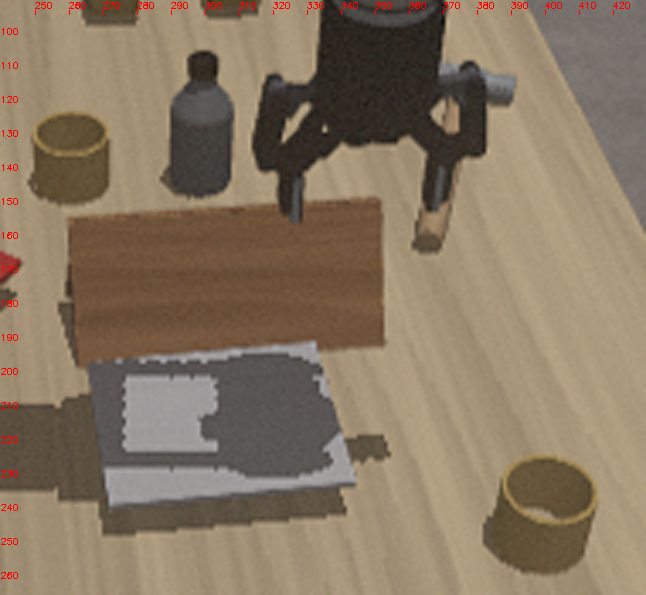

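```bash
python3 - <<'E'
from h import *
S,D=cam('scene'),cam('side')
# bed top corners: lo-x/+y, hi-x/+y, hi-x/-y, lo-x/-y ; side & scene
side=[(253,289),(352,281),(371.5,361),(258,370)]
sc=[(195,206),(199,257),(119.5,267),(125.5,214)]
T=[]
for d,s in zip(side,sc):
    p,e=tri([(D,d),(S,s)]);T.append(p); print(np.round(p,4),np.round(e,4),'D',np.round(onz(D,d,.02),4),'S',np.round(onz(S,s,.02),4))
T=np.array(T);print('ctr',T.mean(0),'edges',[np.linalg.norm(T[i]-T[(i+1)%4]) for i in range(4)])
Dz=np.array([onz(D,d,.02) for d in side]);print('side z.02 ctr',Dz.mean(0),'yaw',np.degrees(np.arctan2(*(Dz[1]-Dz[0])[[1,0]])),np.degrees(np.arctan2(*(Dz[2]-Dz[3])[[1,0]])))
Sz=np.array([onz(S,d,.02) for d in sc]);print('scene z.02 ctr',Sz.mean(0),'yaw',np.degrees(np.arctan2(*(Sz[1]-Sz[0])[[1,0]])),np.degrees(np.arctan2(*(Sz[2]-Sz[3])[[1,0]])))
for n,d,s,z in [('sleeve top',(400.5,233),(246,277),.055),('sleeveb top',(261,129),(378,185),.055),('oiler cap',(299.5,110),(397,188),.13),('oiler base',(299,143),(392,222),0)]:
    p,e=tri([(D,d),(S,s)]);print(n,np.round(p,3),np.round(e,4),'D',np.round(onz(D,d,z),3),'S',np.round(onz(S,s,z),3))
E
```

```text
[ 0.3923 -0.1838  0.0149] [0.0005 0.0005] D [ 0.392 -0.187  0.02 ] S [ 0.4    -0.1842  0.02  ]
[ 0.6192 -0.1893  0.015 ] [0.0013 0.0013] D [ 0.6175 -0.1916  0.02  ] S [ 0.626  -0.1902  0.02  ]
[ 0.6142 -0.3885  0.0143] [0.0006 0.0006] D [ 0.613  -0.3922  0.02  ] S [ 0.62   -0.3865  0.02  ]
[ 0.3873 -0.3837  0.0149] [0.0021 0.0021] D [ 0.3863 -0.3844  0.02  ] S [ 0.3966 -0.3838  0.02  ]
ctr [ 0.50322454 -0.2863258   0.01478085] edges [np.float64(0.22697448484434038), np.float64(0.19927993334587685), np.float64(0.22696038808321792), np.float64(0.19997701217211458)]
side z.02 ctr [ 0.5021741 -0.2887767  0.02     ] yaw -1.1745469408639269 -1.9692161613068135
scene z.02 ctr [ 0.51065834 -0.28616494  0.02      ] yaw -1.5322928362417712 -0.7110268757904975
sleeve top [ 0.755 -0.089  0.053] [0.0004 0.0004] D [ 0.755 -0.091  0.055] S [ 0.756 -0.089  0.055]
sleeveb top [0.461 0.368 0.057] [0.0004 0.0004] D [0.461 0.371 0.055] S [0.459 0.369 0.055]
oiler cap [0.575 0.364 0.119] [0.0011 0.0011] D [0.572 0.346 0.13 ] S [0.588 0.356 0.13 ]
oiler base [ 0.576  0.369 -0.002] [0.003 0.003] D [0.576 0.361 0.   ] S [0.575 0.371 0.   ]
```

Call:
jog_arm(deltas=[[[0,0,0.8],[-0.025,0.025,0],0.085],[[0,0,0.8],[-0.05,0.05,0],0.085],[[0,0,0.8],[-0.075,0.075,0],0.085],[[0,0,0.8],[-0.087,0.095,0],0.085],[[0,0,0.8],[-0.087,0.095,0],0.085],[[0,0,0.8],[-0.087,0.095,0],0.085]], squeeze=60)

```text
t: 0.65
tool_pos: [0.5375, -0.0956, 0.2312]
tool_rot: [-3.141, 0.025, -0.0]
contact_force: [0.4, -0.7, 1.3]
opening: 0.0849
```

```bash
python3 - <<'E'
from h import *
o=ctrl.get_obs(); print(o['t'],np.round(o['q'],3),np.round(o['dq'],3),np.round(o['tool_pos'],4),np.round(o['tool_rot'],4))
np.save('w1.npy',np.r_[o['tool_pos'],o['tool_rot']]); shot('wrist','w1')
E
```

```text
0.65 [-0.313 -0.137  1.797  0.     1.481 -0.297] [ 0.031  0.02  -0.021  0.006 -0.001  0.001] [ 0.5375 -0.0956  0.2312] [-3.1411e+00  2.5300e-02 -3.0000e-04]
```

View pics/w1.png

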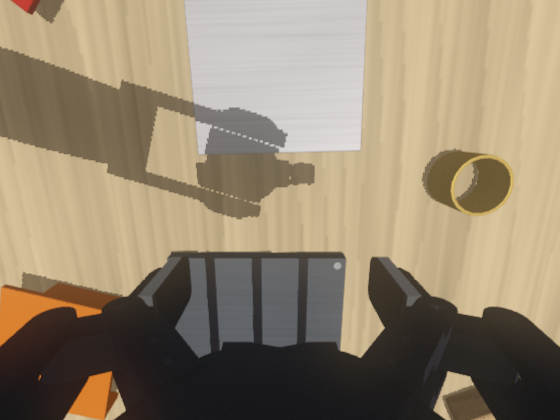

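The wrist view shows the plate's free-edge corners at (198,154) and (361,151), and the bed's near top edge at about (172,257)-(345,258).

```bash
python3 - <<'E'
from h import *
v=np.load('w1.npy'); o={'tool_pos':v[:3],'tool_rot':v[3:]}
W=cam('wrist',o)
for uv,z in [((198,154),.038),((361,151),.038)]: print(np.round(onz(W,uv,z),4))
# with start wrist view: triangulate height of D,C
o0={'tool_pos':np.array([.624367,.00004,.230055]),'tool_rot':np.array([-3.14136684,4.4e-5,3.23e-3])}
W0=cam('wrist',o0)
print(tri([(W0,(131.5,235)),(W,(198,154))]),tri([(W0,(281.5,233.5)),(W,(361,151))]))
zoom('pics/w1.png',(160,240,360,300),'pics/z7.png',4)
E
```

```text
[ 0.4476 -0.0519  0.038 ]
[ 0.628  -0.0515  0.038 ]
(array([ 0.44795319, -0.05195599,  0.03871866]), [np.float64(0.0002237253162651061), np.float64(0.00022372531626518706)]) (array([ 0.62675193, -0.05070393,  0.03941215]), [np.float64(0.0011093037575477728), np.float64(0.001109303757547835)])
```

View pics/z7.png

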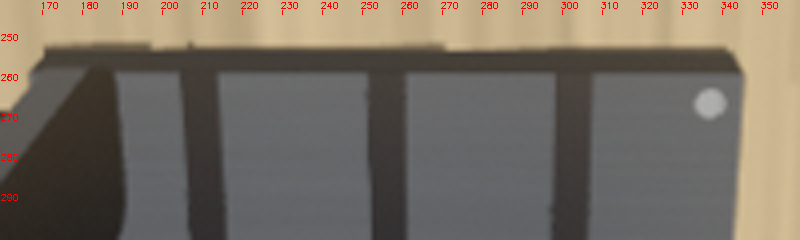

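Call:
jog_arm(deltas=[[[0,0,0],[0,0,0.035],0.085],[[0,0,0],[0,0,0.07],0.085],[[0,0,0],[0,0,0.105],0.085],[[0,0,0],[0,0,0.14],0.085],[[0,0,0],[0,0,0.175],0.085],[[0,0,0],[0,0,0.2],0.085],[[0,0,0],[0,0,0.215],0.085],[[0,0,0],[0,0,0.215],0.085]])

```text
t: 1.37
tool_pos: [0.535, -0.0927, 0.0114]
tool_rot: [-3.138, 0.019, 0.013]
contact_force: [0.0, 0.4, -0.1]
opening: 0.085
```

Call:
jog_arm(deltas=[[[0,0,0],[0,-0.01,0],0.085],[[0,0,0],[0,-0.02,0],0.085],[[0,0,0],[0,-0.025,0],0.085],[[0,0,0],[0,-0.029,0],0.085],[[0,0,0],[0,-0.033,0],0.085],[[0,0,0],[0,-0.037,0],0.085],[[0,0,0],[0,-0.041,0],0.085],[[0,0,0],[0,-0.045,0],0.085],[[0,0,0],[0,-0.049,0],0.085],[[0,0,0],[0,-0.052,0],0.085],[[0,0,0],[0,-0.054,0],0.085],[[0,0,0],[0,-0.054,0],0.085]])

```text
t: 2.37
tool_pos: [0.54, -0.0415, 0.0177]
tool_rot: [3.14, -0.022, 0.005]
contact_force: [1.5, -3.7, 3.0]
opening: 0.0848
```

```bash
python3 - <<'E'
from h import *
o=ctrl.get_obs(); print(o['t'],np.round(o['tool_pos'],4),np.round(o['tool_rot'],4),np.round(o['contact_force'],2))
np.save('w2.npy',np.r_[o['tool_pos'],o['tool_rot']]); shot('wrist','w2');
zoom('pics/w2.png',(100,0,500,300),'pics/w2z.png',2)
E
```

```text
2.3667 [ 0.54   -0.0415  0.0177] [ 3.14   -0.0218  0.0046] [ 1.52 -3.72  2.98]
```

View pics/w2z.png

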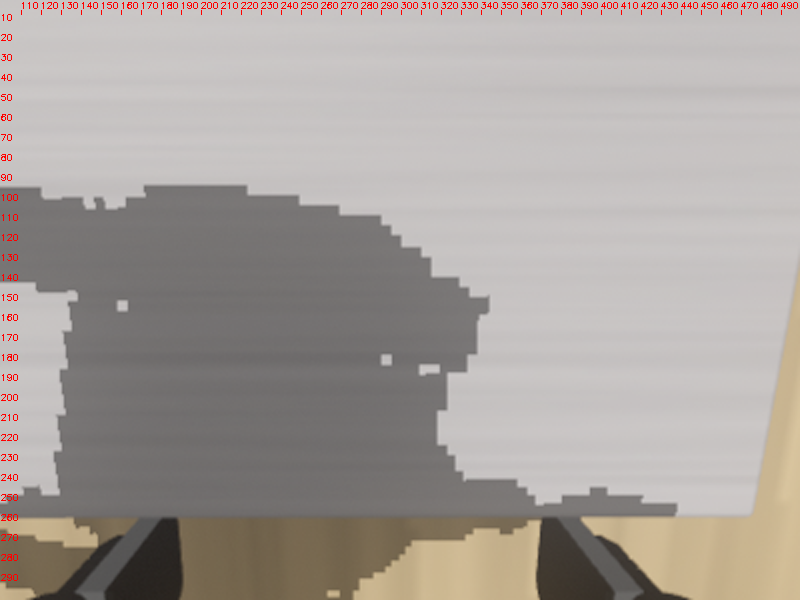

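Call:
jog_arm(deltas=[[[0,0,0],[0,-0.002,0],0.085],[[0,0,0],[0,-0.004,0],0.085],[[0,0,0],[0,-0.006,0],0.085],[[0,0,0],[0,-0.007,0],0.085],[[0,0,0],[0,-0.008,0],0.085],[[0,0,0],[0,-0.008,0],0.085]])

```text
t: 2.92
tool_pos: [0.5399, -0.0338, 0.0174]
tool_rot: [3.14, -0.022, 0.004]
contact_force: [0.9, -5.7, 4.5]
opening: 0.085
```

Call:
jog_arm(deltas=[[[0,0,0],[0,-0.001,0],0.085],[[0,0,0],[0,-0.002,0],0.085],[[0,0,0],[0,-0.002,0],0.085]])

```text
t: 3.17
tool_pos: [0.5399, -0.0327, 0.0174]
tool_rot: [3.138, -0.022, 0.004]
contact_force: [0.3, -9.5, 3.7]
opening: 0.085
```

Call:
jog_arm(deltas=[[[0,0,0],[0,-0.001,0],0.085],[[0,0,0],[0,-0.002,0],0.085],[[0,0,0],[0,-0.002,0],0.085]])

```text
t: 3.42
tool_pos: [0.54, -0.0325, 0.0175]
tool_rot: [3.134, -0.021, 0.004]
contact_force: [-0.7, -15.9, 3.4]
opening: 0.085
```

```bash
python3 - <<'E'
from h import *
shot('side','s3'); shot('scene','c3')
zoom('pics/side0.png',(240,140,370,245),'pics/s3z0.png',5.5)
zoom('pics/s3.png',(240,140,370,245),'pics/s3z.png',5.5)
E
```

```text
(no output)
```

View pics/s3z.png

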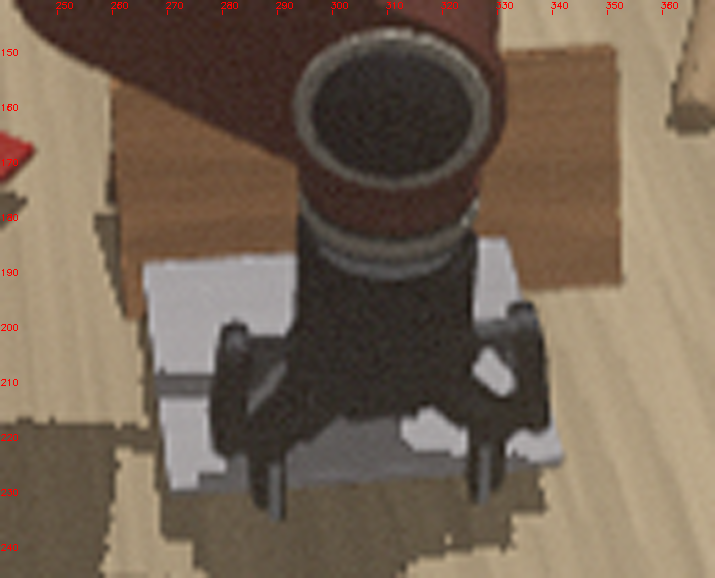

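The plate has stopped against the foot: the tool stayed at y=-0.0325 while the force rose to 16 N, and both fingers are on the edge. I'll retreat, rotate and tilt for levering.

Call:
jog_arm(deltas=[[[0,0,0],[0,0.02,-0.005],0.085],[[0,0,3],[0,0.05,-0.02],0.085],[[0,0,10],[0,0.07,-0.05],0.085],[[0,0,17],[0,0.08,-0.08],0.07],[[0,0,24],[0,0.09,-0.1],0.06],[[0,0,31],[0,0.1,-0.12],0.05],[[0,0,38],[0,0.1,-0.13],0.04],[[0,0,45],[0,0.1,-0.13],0.035],[[0,0,52],[0,0.1,-0.13],0.035],[[0,0,59],[0,0.1,-0.13],0.035],[[0,0,66],[0,0.1,-0.13],0.035],[[0,0,73],[0,0.1,-0.13],0.035]])

```text
t: 4.52
tool_pos: [0.537, -0.128, 0.1455]
tool_rot: [-2.505, 1.893, 0.004]
contact_force: [-0.7, 1.0, -0.6]
opening: 0.035
```

```bash
python3 - <<'E'
from h import *
o=ctrl.get_obs(); print(o['t'],np.round(o['q'],3),np.round(o['tool_pos'],4)); print(np.round(R.from_rotvec(o['tool_rot']).as_matrix(),3))
shot('side','s4');
zoom('pics/s4.png',(200,120,400,270),'pics/s4z.png',4)
E
```

```text
4.5167 [-0.37  -0.051  1.864  0.002  1.331  0.924] [ 0.537  -0.128   0.1455]
[[ 0.273 -0.962 -0.001]
 [-0.962 -0.273  0.003]
 [-0.003  0.    -1.   ]]
```

View pics/s4z.png

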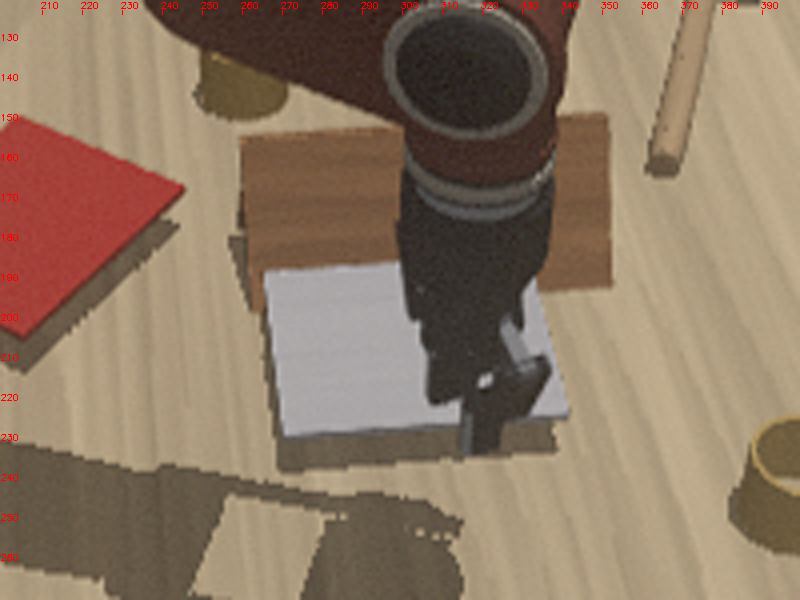

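```bash
cat >> h.py <<'E'
def yaw(M,deg): return R.from_euler('z',deg,degrees=True).as_matrix()@M
def cage(phi,yw=-0.8):
    c,s=np.cos(np.radians(phi)),np.sin(np.radians(phi))
    return yaw(np.array([[0,-1,0],[-s,0,c],[-c,0,-s]],float),yw)
def ribM(phi,yw=-0.8): # tool x = world x, tool z phi below horizontal toward +y
    c,s=np.cos(np.radians(phi)),np.sin(np.radians(phi))
    z=np.array([0,c,-s]);x=np.array([1.,0,0]);y=np.cross(z,x)
    return yaw(np.c_[x,y,z],yw)
def delta(p,M,p0=None,M0=None):
    if p0 is None:
        o=ctrl.get_obs();p0=o['tool_pos'];M0=R.from_rotvec(o['tool_rot']).as_matrix()
    return np.round(np.degrees(R.from_matrix(M0.T@M).as_rotvec()),2),np.round(M0.T@(np.array(p)-p0),4)
E
python3 - <<'E'
from h import *
D=cam('side')
for uv in [(271,229.5),(341.5,224)]: print(onz(D,uv,.038))
print(delta((.537,-.10,.11),cage(40)))
print(delta((.537,-.10,.11),cage(90)))
E
```

```text
[ 0.44963716 -0.02628356  0.038     ]
[ 0.62519112 -0.0286119   0.038     ]
(array([  7.21, -49.5 ,  15.36]), array([-0.0268, -0.0075,  0.0355]))
(array([ 0.04,  0.15, 16.44]), array([-0.0268, -0.0075,  0.0355]))
```

Call:
jog_arm(deltas=[[[0.9,-6.2,1.9],[-0.003,-0.001,0.004],0.035],[[1.8,-12.4,3.8],[-0.007,-0.002,0.009],0.035],[[2.7,-18.6,5.8],[-0.01,-0.003,0.013],0.035],[[3.6,-24.8,7.7],[-0.013,-0.004,0.018],0.035],[[4.5,-30.9,9.6],[-0.017,-0.005,0.022],0.035],[[5.4,-37.1,11.5],[-0.02,-0.006,0.027],0.035],[[6.3,-43.3,13.4],[-0.023,-0.007,0.031],0.035],[[7.2,-49.5,15.4],[-0.027,-0.0075,0.0355],0.035],[[7.2,-49.5,15.4],[-0.027,-0.0075,0.0355],0.035],[[7.2,-49.5,15.4],[-0.027,-0.0075,0.0355],0.035]])

```text
t: 5.4
tool_pos: [0.5363, -0.1007, 0.1091]
tool_rot: [-1.699, 1.707, 0.792]
contact_force: [0.2, 0.2, 0.5]
opening: 0.0351
```

```bash
python3 - <<'E'
from h import *
o=ctrl.get_obs(); print(o['t'],np.round(o['q'],3),np.round(o['tool_pos'],4)); print(np.round(R.from_rotvec(o['tool_rot']).as_matrix(),3))
shot('side','s5');shot('wrist','w5')
zoom('pics/s5.png',(200,120,400,270),'pics/s5z.png',4)
print(delta((.537,-.058,.080),cage(40)),delta((.537,.003,.029),cage(40)))
E
```

```text
5.4 [-0.651  0.273  1.764  0.662  1.694  0.802] [ 0.5363 -0.1007  0.1091]
[[-0.004 -1.     0.003]
 [-0.644  0.004  0.765]
 [-0.765  0.001 -0.644]]
(array([ 0.37, -0.25,  0.52]), array([-0.0035,  0.0008,  0.053 ])) (array([ 0.37, -0.25,  0.52]), array([-0.004 ,  0.0012,  0.1325]))
```

View pics/s5z.png

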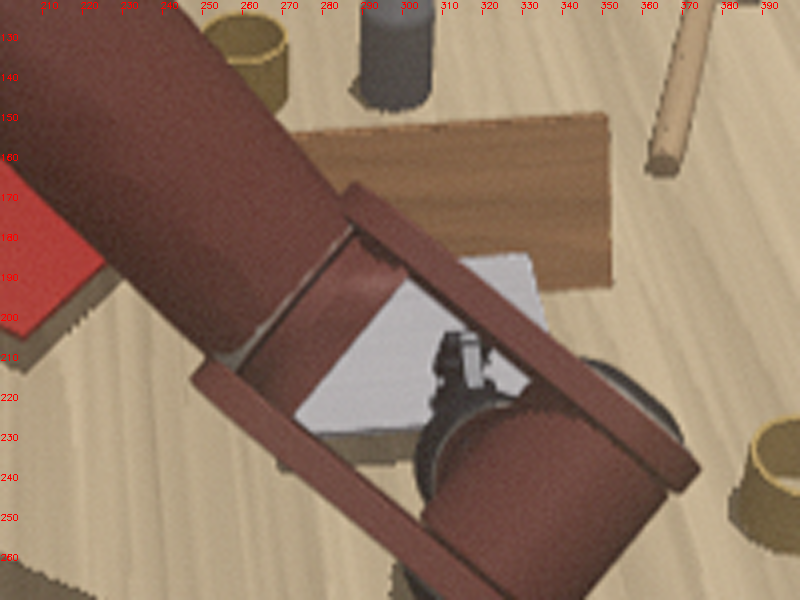

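View pics/w5.png

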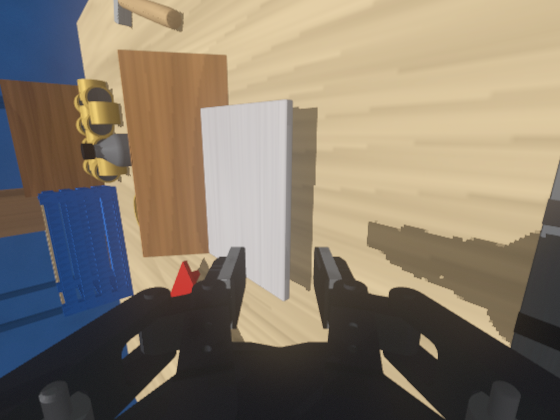

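The tool is tilted 40° below level and q4 is well within its range. Now inserting so the jaws straddle the free edge.

Call:
jog_arm(deltas=[[[0.3,-0.2,0.5],[-0.004,0.001,0.025],0.035],[[0.3,-0.2,0.5],[-0.004,0.001,0.05],0.035],[[0.3,-0.2,0.5],[-0.004,0.001,0.075],0.035],[[0.3,-0.2,0.5],[-0.004,0.001,0.095],0.035],[[0.3,-0.2,0.5],[-0.004,0.001,0.11],0.035],[[0.3,-0.2,0.5],[-0.004,0.001,0.12],0.035],[[0.3,-0.2,0.5],[-0.004,0.001,0.125],0.035],[[0.3,-0.2,0.5],[-0.004,0.001,0.125],0.035]])

```text
t: 6.17
tool_pos: [0.5367, -0.0021, 0.0334]
tool_rot: [-1.689, 1.713, 0.79]
contact_force: [-0.6, 0.1, -0.5]
opening: 0.0349
```

```bash
python3 - <<'E'
from h import *
o=ctrl.get_obs(); print(o['t'],np.round(o['q'],3),np.round(o['tool_pos'],4),np.round(o['contact_force'],1)); print(np.round(R.from_rotvec(o['tool_rot']).as_matrix(),3))
shot('scene','c6');shot('wrist','w6')
zoom('pics/c6.png',(200,150,370,270),'pics/c6z.png',4.5)
print(delta((.537,.003,.029),cage(40)))
E
```

```text
6.1667 [-0.514  0.31   1.879  0.739  1.5    0.801] [ 0.5367 -0.0021  0.0334] [-0.6  0.1 -0.5]
[[-0.01  -1.     0.008]
 [-0.642  0.013  0.766]
 [-0.766  0.002 -0.642]]
(array([ 0.02,  0.  , -0.06]), array([-0.0002,  0.0005,  0.0081]))
```

View pics/c6z.png

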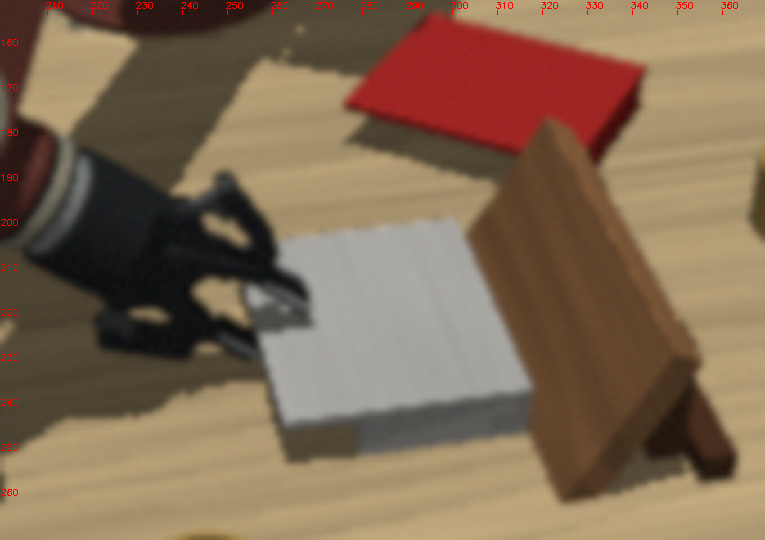

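View pics/w6.png

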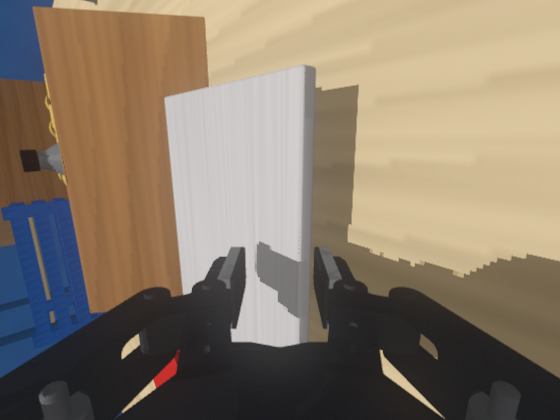

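The jaws straddle the free edge cleanly, and the plate's corner is at the rest foot. Lifting with the tool angle held.

Call:
jog_arm(deltas=[[[0,0,0],[-0.003,0,0.007],0.035],[[0,0,0],[-0.009,0,0.004],0.035],[[0,0,0],[-0.018,0,0],0.035],[[0,0,0],[-0.027,0,-0.003],0.035],[[0,0,0],[-0.036,0,-0.0055],0.035],[[0,0,0],[-0.045,0,-0.0075],0.035],[[0,0,0],[-0.053,0,-0.0095],0.035],[[0,0,0],[-0.062,0,-0.0105],0.035],[[0,0,0],[-0.071,0,-0.011],0.035],[[0,0,0],[-0.079,0,-0.0115],0.035],[[0,0,0],[-0.079,0,-0.0115],0.035]])

```text
t: 7.18
tool_pos: [0.5375, 0.0401, 0.1025]
tool_rot: [-1.689, 1.712, 0.79]
contact_force: [-0.1, -0.8, -1.6]
opening: 0.0351
```

```bash
python3 - <<'E'
from h import *
o=ctrl.get_obs(); print(o['t'],np.round(o['q'],3),np.round(o['tool_pos'],4),np.round(o['contact_force'],1))
shot('scene','c7');shot('wrist','w7')
zoom('pics/c7.png',(200,150,370,270),'pics/c7z.png',4.5)
E
```

```text
7.1833 [-0.447  0.162  1.91   0.769  1.546  0.922] [0.5375 0.0401 0.1025] [-0.1 -0.8 -1.6]
```

View pics/c7z.png

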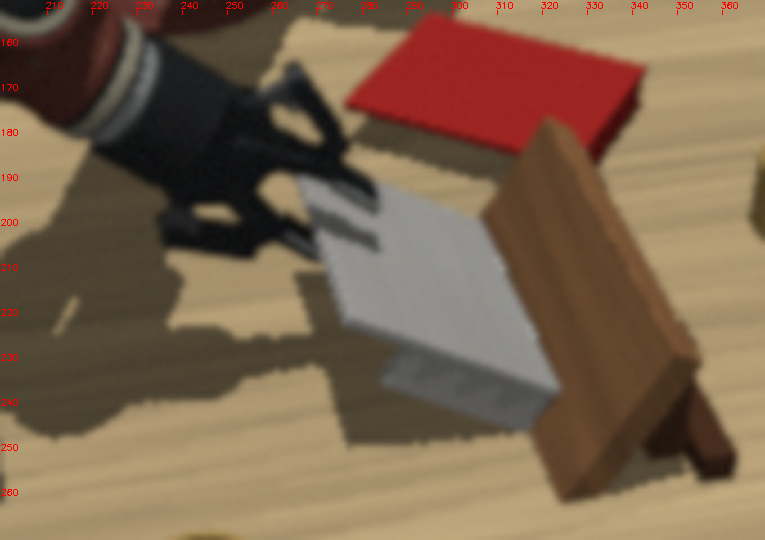

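View pics/w7.png

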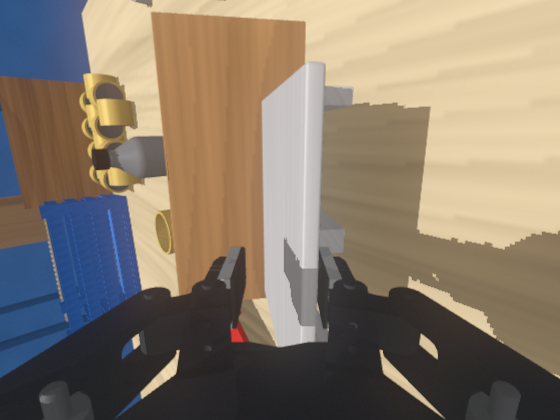

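Lifted to ~30° without trouble; the wrist force is under 2 N. Next I'll align with the sheet near 40°, clamp softly and follow the turn.

```bash
cat >> h.py <<'E'
FY=.1285; XC=.5375
def tcp_clamp(th,D=22,gap=2.0,up=0.0,n=0.0):
    t=np.radians(th); x=np.array([np.cos(t),-np.sin(t)]); z=np.array([np.sin(t),np.cos(t)])
    if th<=90:
        a=max(0,38*(np.sin(t)-np.tan(np.pi/6)*np.cos(t)))+gap
        P=np.array([-a,0])+38*z
    else: P=np.array([-gap,0])
    q=P-(150-D)*x-4*z+n*z
    return np.array([XC,FY+q[0]/1000,(q[1]+up)/1000])
def rows(ths,g=.006,**k):
    o=ctrl.get_obs();p0=o['tool_pos'];M0=R.from_rotvec(o['tool_rot']).as_matrix()
    for th in ths:
        r,t=delta(tcp_clamp(th,**k),cage(th),p0,M0); print(th,list(np.round(r,1)),list(t))
E
python3 - <<'E'
from h import *
o=ctrl.get_obs();p0=o['tool_pos'];M0=R.from_rotvec(o['tool_rot']).as_matrix()
for th,ph,g in [(34,40,35),(38,40,35),(38,40,27),(38,40,20),(39,40,14),(40,40,8)]:
    print(th,delta(tcp_clamp(th,gap=0,n=0)+0*o['tool_pos']+ (np.array([0,np.sin(np.radians(40)),np.cos(np.radians(40))])*(g/2-4)/1000),cage(ph),p0,M0))
E
```

```text
34 (array([ 0.11,  0.05, -0.1 ]), array([-0.0116, -0.0001,  0.0001]))
38 (array([ 0.11,  0.05, -0.1 ]), array([-0.0187,  0.    , -0.0004]))
38 (array([ 0.11,  0.05, -0.1 ]), array([-0.0147, -0.    , -0.0005]))
38 (array([ 0.11,  0.05, -0.1 ]), array([-0.0112, -0.0001, -0.0005]))
39 (array([ 0.11,  0.05, -0.1 ]), array([-0.01  , -0.0001, -0.0005]))
40 (array([ 0.11,  0.05, -0.1 ]), array([-0.0087, -0.0001, -0.0005]))
```

Call:
jog_arm(deltas=[[[0,0,0],[-0.008,0,0],0.035],[[0,0,0],[-0.0135,0,0],0.035],[[0,0,0],[-0.0185,0,0],0.035],[[0,0,0],[-0.0165,0,0],0.03],[[0,0,0],[-0.014,0,0],0.025],[[0,0,0],[-0.012,0,0],0.02],[[0,0,0],[-0.01,0,0],0.016],[[0,0,0],[-0.009,0,0],0.012],[[0,0,0],[-0.0087,0,0],0.012]], squeeze=40)

```text
t: 8.03
tool_pos: [0.5374, 0.0445, 0.1075]
tool_rot: [-1.686, 1.714, 0.791]
contact_force: [0.4, -1.0, -0.9]
opening: 0.0122
```

```bash
python3 - <<'E'
from h import *
o=ctrl.get_obs(); print(o['t'],np.round(o['q'],3),np.round(o['tool_pos'],4),np.round(o['contact_force'],1),o['opening'])
shot('scene','c8');shot('wrist','w8')
zoom('pics/c8.png',(200,150,370,270),'pics/c8z.png',4.5)
E
```

```text
8.0333 [-0.44   0.151  1.912  0.772  1.548  0.935] [0.5374 0.0445 0.1075] [ 0.4 -1.  -0.9] 0.01218485856009082
```

View pics/c8z.png

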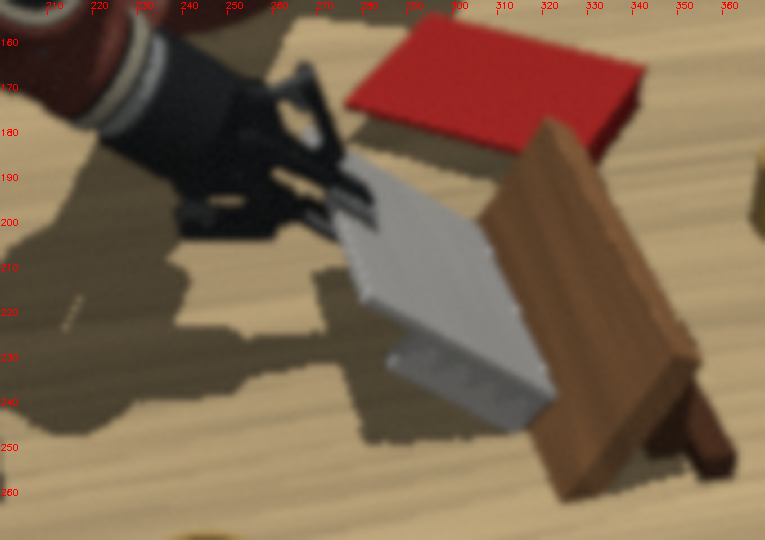

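View pics/w8.png

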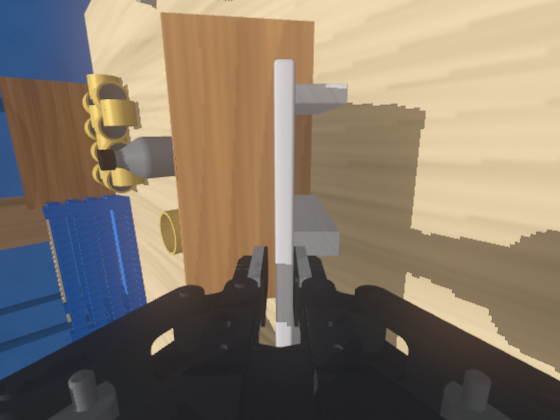

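Sheet sits parallel between the jaws. Clamping and turning on.

```bash
python3 - <<'E'
from h import *
rows([40,44,48,52,56,60,64,68,72])
E
```

```text
40 [np.float64(0.1), np.float64(0.1), np.float64(-0.2)] [np.float64(0.0007), np.float64(-0.0001), np.float64(-0.002)]
44 [np.float64(0.1), np.float64(4.1), np.float64(-0.2)] [np.float64(-0.0062), np.float64(-0.0), np.float64(-0.0016)]
48 [np.float64(0.1), np.float64(8.1), np.float64(-0.2)] [np.float64(-0.013), np.float64(0.0001), np.float64(-0.0005)]
52 [np.float64(0.1), np.float64(12.1), np.float64(-0.2)] [np.float64(-0.0195), np.float64(0.0002), np.float64(0.0012)]
56 [np.float64(0.1), np.float64(16.1), np.float64(-0.2)] [np.float64(-0.0258), np.float64(0.0003), np.float64(0.0035)]
60 [np.float64(0.1), np.float64(20.1), np.float64(-0.2)] [np.float64(-0.0318), np.float64(0.0004), np.float64(0.0064)]
64 [np.float64(0.1), np.float64(24.1), np.float64(-0.1)] [np.float64(-0.0375), np.float64(0.0005), np.float64(0.01)]
68 [np.float64(0.1), np.float64(28.1), np.float64(-0.1)] [np.float64(-0.0429), np.float64(0.0006), np.float64(0.0142)]
72 [np.float64(0.1), np.float64(32.1), np.float64(-0.1)] [np.float64(-0.048), np.float64(0.0007), np.float64(0.0189)]
```

Call:
jog_arm(deltas=[[[0,0,0],[0,0,0],0.004],[[0,0,0],[0,0,0],0.004],[[0,0,0],[0,0,0],0.004],[[0,0,0],[0.0007,0,-0.002],0.004],[[0,4,0],[-0.006,0,-0.0016],0.004],[[0,8,0],[-0.013,0,-0.0005],0.004],[[0,12,0],[-0.0195,0,0.0012],0.004],[[0,16,0],[-0.0258,0,0.0035],0.004],[[0,20,0],[-0.0318,0,0.0064],0.004],[[0,20,0],[-0.0318,0,0.0064],0.004]], squeeze=40)

```text
t: 8.97
tool_pos: [0.5378, 0.0721, 0.1294]
tool_rot: [-1.916, 1.937, 0.514]
contact_force: [0.1, 0.1, -6.1]
opening: 0.0071
```

```bash
python3 - <<'E'
from h import *
o=ctrl.get_obs(); print(o['t'],np.round(o['q'],3),np.round(o['tool_pos'],4),np.round(o['contact_force'],1),o['opening'])
shot('scene','c9');shot('wrist','w9')
zoom('pics/c9.png',(200,150,370,270),'pics/c9z.png',4.5)
rows([60,64,68,72,76,80,84,88,90])
E
```

```text
8.9667 [-0.263 -0.019  1.928  0.513  1.401  1.187] [0.5378 0.0721 0.1294] [ 0.1  0.1 -6.1] 0.007147167499101783
60 [np.float64(0.2), np.float64(0.1), np.float64(-0.0)] [np.float64(0.0002), np.float64(-0.0005), np.float64(-0.0007)]
64 [np.float64(0.2), np.float64(4.1), np.float64(-0.0)] [np.float64(-0.0063), np.float64(-0.0004), np.float64(0.0007)]
68 [np.float64(0.2), np.float64(8.1), np.float64(-0.0)] [np.float64(-0.0128), np.float64(-0.0003), np.float64(0.0028)]
72 [np.float64(0.2), np.float64(12.1), np.float64(-0.0)] [np.float64(-0.0192), np.float64(-0.0002), np.float64(0.0055)]
76 [np.float64(0.2), np.float64(16.1), np.float64(-0.0)] [np.float64(-0.0254), np.float64(-0.0001), np.float64(0.0089)]
80 [np.float64(0.2), np.float64(20.1), np.float64(0.0)] [np.float64(-0.0313), np.float64(-0.0), np.float64(0.0129)]
84 [np.float64(0.2), np.float64(24.1), np.float64(0.0)] [np.float64(-0.0371), np.float64(0.0), np.float64(0.0175)]
88 [np.float64(0.2), np.float64(28.1), np.float64(0.0)] [np.float64(-0.0426), np.float64(0.0001), np.float64(0.0227)]
90 [np.float64(0.2), np.float64(30.1), np.float64(0.0)] [np.float64(-0.0452), np.float64(0.0002), np.float64(0.0255)]
```

View pics/c9z.png

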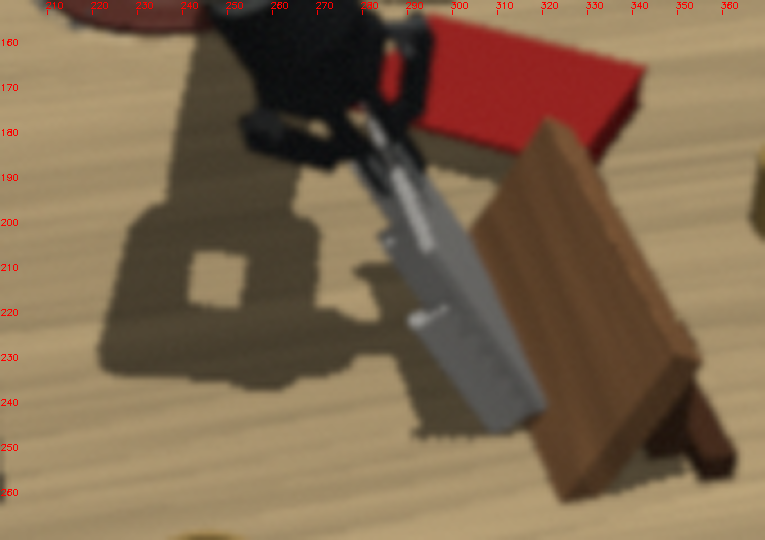

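View pics/w9.png

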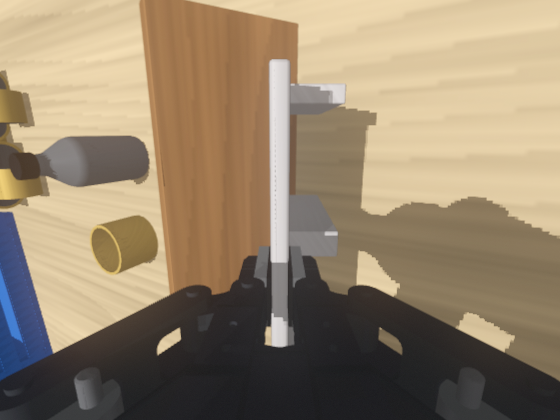

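Call:
jog_arm(deltas=[[[0,4,0],[-0.0063,0,0.001],0.004],[[0,8,0],[-0.0128,0,0.003],0.004],[[0,12,0],[-0.0192,0,0.0058],0.004],[[0,16,0],[-0.0254,0,0.0092],0.004],[[0,20,0],[-0.0313,0,0.0132],0.004],[[0,24,0],[-0.0371,0,0.0178],0.004],[[0,28,0],[-0.0426,0,0.023],0.004],[[0,30,0],[-0.0452,0,0.0258],0.004],[[0,30,0],[-0.0452,0,0.0258],0.004]])

```text
t: 9.82
tool_pos: [0.5378, 0.1232, 0.1274]
tool_rot: [2.205, -2.234, -0.01]
contact_force: [-2.7, -0.2, -0.2]
opening: 0.0072
```

```bash
python3 - <<'E'
from h import *
o=ctrl.get_obs(); print(o['t'],np.round(o['q'],3),np.round(o['tool_pos'],4),np.round(o['contact_force'],1),o['opening'])
shot('scene','c10');shot('side','s10')
zoom('pics/c10.png',(200,130,370,270),'pics/c10z.png',4)
zoom('pics/s10.png',(230,90,380,240),'pics/s10z.png',4)
rows([90,94,98,102,106,110,114,118,120])
E
```

```text
9.8167 [ 0.089 -0.03   1.875  0.003  1.303  1.672] [0.5378 0.1232 0.1274] [-2.7 -0.2 -0.2] 0.007240174123131492
90 [np.float64(0.4), np.float64(0.2), np.float64(-0.0)] [np.float64(-0.0003), np.float64(0.0005), np.float64(-0.0003)]
94 [np.float64(0.4), np.float64(4.2), np.float64(-0.0)] [np.float64(-0.0093), np.float64(0.0006), np.float64(-0.0002)]
98 [np.float64(0.4), np.float64(8.2), np.float64(-0.0)] [np.float64(-0.0182), np.float64(0.0007), np.float64(0.0005)]
102 [np.float64(0.4), np.float64(12.2), np.float64(-0.0)] [np.float64(-0.027), np.float64(0.0008), np.float64(0.0018)]
106 [np.float64(0.4), np.float64(16.2), np.float64(0.0)] [np.float64(-0.0357), np.float64(0.001), np.float64(0.0037)]
110 [np.float64(0.4), np.float64(20.2), np.float64(0.0)] [np.float64(-0.0443), np.float64(0.0011), np.float64(0.0062)]
114 [np.float64(0.4), np.float64(24.2), np.float64(0.0)] [np.float64(-0.0527), np.float64(0.0012), np.float64(0.0093)]
118 [np.float64(0.4), np.float64(28.2), np.float64(0.0)] [np.float64(-0.0608), np.float64(0.0013), np.float64(0.013)]
120 [np.float64(0.4), np.float64(30.2), np.float64(0.0)] [np.float64(-0.0648), np.float64(0.0013), np.float64(0.0151)]
```

View pics/c10z.png

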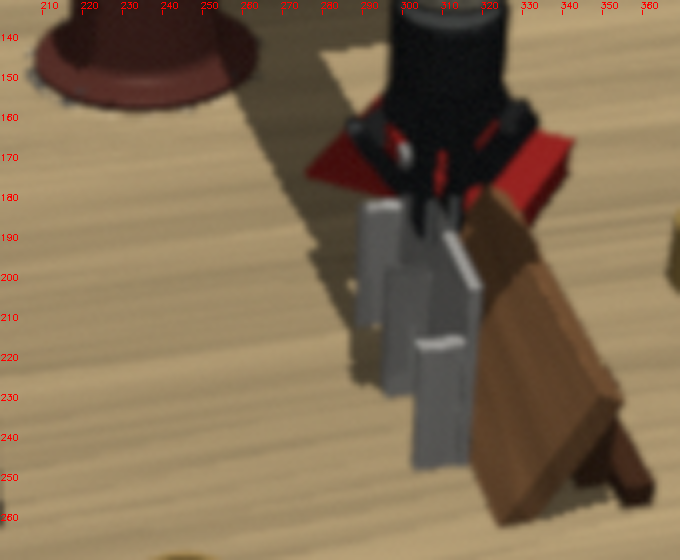

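View pics/s10z.png

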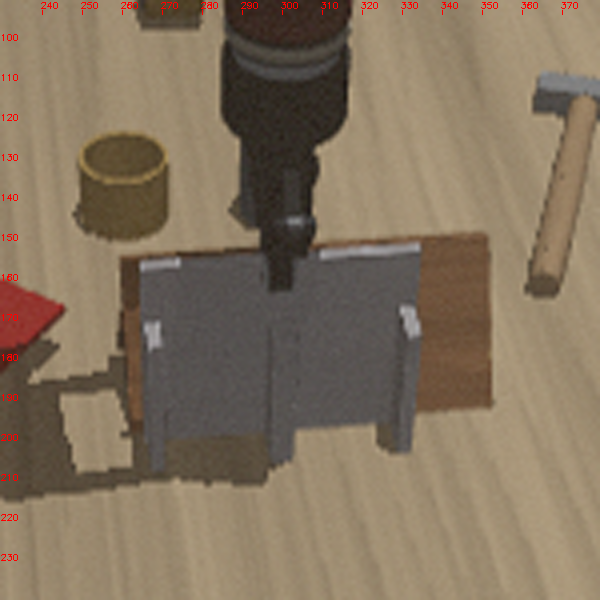

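Call:
jog_arm(deltas=[[[0,4,0],[-0.0093,0,0],0.004],[[0,8,0],[-0.0182,0,0.0007],0.004],[[0,12,0],[-0.027,0,0.002],0.004],[[0,16,0],[-0.0357,0,0.0039],0.004],[[0,20,0],[-0.0443,0,0.0064],0.004],[[0,24,0],[-0.0527,0,0.0095],0.004],[[0,27,0],[-0.0585,0,0.0122],0.004],[[0,29,0],[-0.0628,0,0.0143],0.004],[[0,29,0],[-0.0628,0,0.0143],0.004]])

```text
t: 10.67
tool_pos: [0.5395, 0.1849, 0.113]
tool_rot: [1.922, -1.948, 0.49]
contact_force: [-1.0, -0.7, -2.1]
opening: 0.007
```

```bash
python3 - <<'E'
from h import *
o=ctrl.get_obs(); print(o['t'],np.round(o['q'],3),np.round(o['tool_pos'],4),np.round(o['contact_force'],1),o['opening'])
shot('scene','c11');shot('side','s11')
zoom('pics/c11.png',(200,130,370,270),'pics/c11z.png',4)
zoom('pics/s11.png',(230,90,380,240),'pics/s11z.png',4)
rows([119,120],gap=2);rows([120],gap=1);rows([120],gap=0)
E
```

```text
10.6667 [ 0.415  0.201  1.718 -0.456  1.466  2.104] [0.5395 0.1849 0.113 ] [-1.  -0.7 -2.1] 0.006965905182725547
119 [np.float64(0.3), np.float64(0.2), np.float64(0.0)] [np.float64(-0.0007), np.float64(0.002), np.float64(-0.0008)]
120 [np.float64(0.3), np.float64(1.2), np.float64(0.0)] [np.float64(-0.0029), np.float64(0.002), np.float64(-0.0009)]
120 [np.float64(0.3), np.float64(1.2), np.float64(0.0)] [np.float64(-0.0038), np.float64(0.0021), np.float64(-0.0014)]
120 [np.float64(0.3), np.float64(1.2), np.float64(0.0)] [np.float64(-0.0047), np.float64(0.0021), np.float64(-0.0018)]
```

View pics/c11z.png

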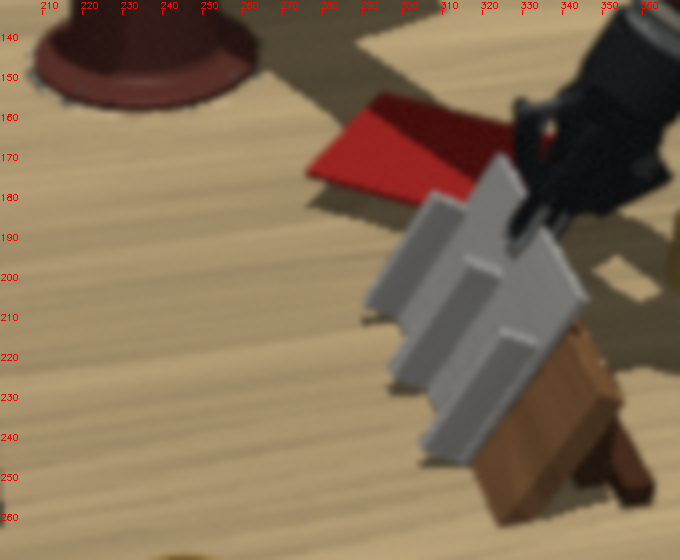

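View pics/s11z.png

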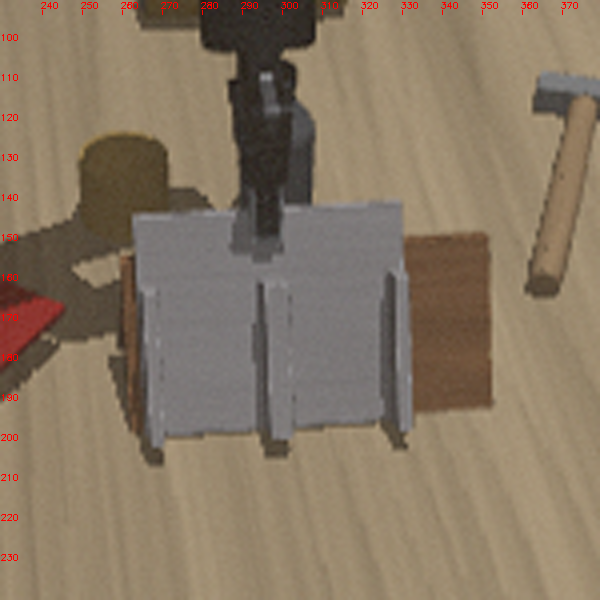

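Call:
jog_arm(deltas=[[[0,0.6,0],[-0.0015,0,-0.0003],0.004],[[0,1,0],[-0.003,0,-0.0008],0.004],[[0,1,0],[-0.0045,0,-0.001],0.004],[[0,1,0],[-0.0045,0,-0.001],0.004]])

```text
t: 11.1
tool_pos: [0.5394, 0.1881, 0.1124]
tool_rot: [1.91, -1.937, 0.508]
contact_force: [0.6, -3.8, -5.6]
opening: 0.0073
```

Call:
jog_arm(deltas=[[[0,0,0],[0,0,0.001],0.004],[[0,0,0],[0,0,0.002],0.004],[[0,0,0],[0,0,0.002],0.004]])

```text
t: 11.35
tool_pos: [0.5395, 0.188, 0.1122]
tool_rot: [1.911, -1.938, 0.509]
contact_force: [-2.5, -2.6, 1.1]
opening: 0.0073
```

Call:
jog_arm(deltas=[[[0,0,0],[0,0,0],0.009],[[0,0,0],[0,0,0],0.012],[[0,0,0],[0,0,0],0.016],[[0,0,0],[0,0,0],0.022],[[0,0,0],[0,0,0],0.026],[[0,0,0],[0,0,0],0.026]])

```text
t: 11.85
tool_pos: [0.5398, 0.1884, 0.1114]
tool_rot: [1.912, -1.939, 0.509]
contact_force: [1.0, -0.3, -0.2]
opening: 0.0262
```

```bash
python3 - <<'E'
from h import *
o=ctrl.get_obs(); print(o['t'],np.round(o['q'],3),np.round(o['tool_pos'],4),np.round(o['contact_force'],1),o['opening'])
shot('scene','c12');shot('side','s12')
zoom('pics/c12.png',(260,150,370,270),'pics/c12z.png',5)
zoom('pics/s12.png',(230,110,380,220),'pics/s12z.png',5)
E
```

```text
11.85 [ 0.426  0.214  1.711 -0.47   1.471  2.119] [0.5398 0.1884 0.1114] [ 1.  -0.3 -0.2] 0.026241273439114133
```

View pics/c12z.png

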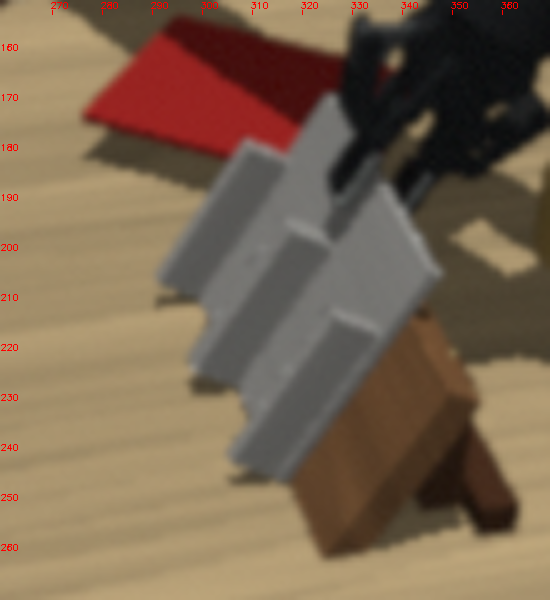

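View pics/s12z.png

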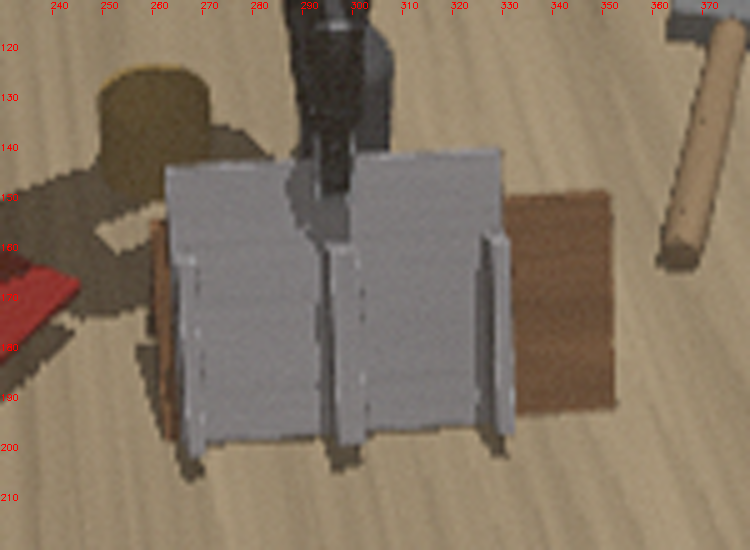

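Plate stands on its own against the rest and the jaws are free. Retracting along the sheet.

Call:
jog_arm(deltas=[[[0,0,0],[0,0,-0.012],0.028],[[0,0,0],[0,0,-0.03],0.03],[[0,0,0],[0,0,-0.06],0.035],[[0,0,0],[0,0,-0.09],0.05],[[0,0,0],[0,0,-0.12],0.07],[[0,0,0],[0,0,-0.15],0.085],[[0,0,0],[0,0,-0.16],0.085]])

```text
t: 12.53
tool_pos: [0.5426, 0.2708, 0.2557]
tool_rot: [1.917, -1.944, 0.513]
contact_force: [0.2, -0.2, 0.6]
opening: 0.0814
```

```bash
python3 - <<'E'
from h import *
o=ctrl.get_obs(); print(o['t'],np.round(o['q'],3),np.round(o['tool_pos'],4))
shot('side','s13');shot('wrist','w13'); shot('scene','c13')
zoom('pics/s13.png',(230,110,380,220),'pics/s13z.png',5)
M0=R.from_rotvec(o['tool_rot']).as_matrix()
print(delta((.54,.0,.32),cage(90)), delta((.54,-.1,.30),ribM(35)))
# intermediate: 
E
```

```text
12.5333 [ 0.536  0.187  1.487 -0.445  1.735  2.107] [0.5426 0.2708 0.2557]
(array([  0.08, -29.9 ,   0.04]), array([ 0.2675, -0.0022,  0.0734])) (array([ 65.59, -65.44, -71.62]), array([ 0.3442, -0.0037,  0.1405]))
```

View pics/s13z.png

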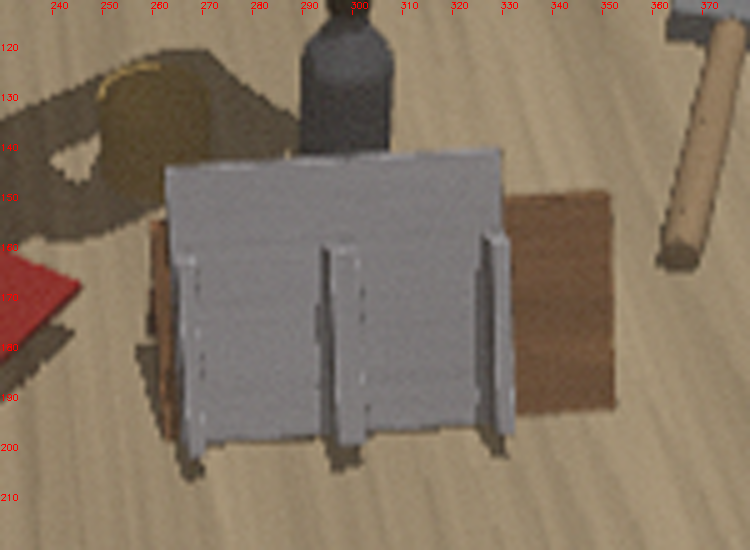

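Call:
jog_arm(deltas=[[[3.9,-3.9,-4.2],[0.02,0,0.008],0.085],[[7.8,-7.7,-8.4],[0.041,0,0.017],0.085],[[11.6,-11.6,-12.6],[0.061,0,0.025],0.085],[[15.5,-15.4,-16.9],[0.081,0,0.033],0.085],[[19.3,-19.3,-21.1],[0.101,-0.001,0.041],0.085],[[23.2,-23.1,-25.3],[0.121,-0.001,0.05],0.085],[[27,-27,-29.5],[0.142,-0.002,0.058],0.085],[[30.9,-30.8,-33.7],[0.162,-0.002,0.066],0.085],[[34.7,-34.6,-37.9],[0.182,-0.002,0.074],0.085],[[38.6,-38.5,-42.1],[0.202,-0.002,0.083],0.085],[[42.4,-42.3,-46.3],[0.223,-0.002,0.091],0.085],[[46.3,-46.2,-50.6],[0.243,-0.003,0.099],0.085]])

```text
t: 13.68
tool_pos: [0.5388, 0.0073, 0.2835]
tool_rot: [-2.482, 0.738, -0.193]
contact_force: [1.1, 0.0, -0.3]
opening: 0.085
```

```bash
python3 - <<'E'
from h import *
o=ctrl.get_obs(); print(o['t'],np.round(o['q'],3),np.round(o['tool_pos'],4)); print(np.round(R.from_rotvec(o['tool_rot']).as_matrix(),2))
print(delta((.54,-.08,.23),ribM(35)),delta((.54,-.1,.2),ribM(35)))
E
```

```text
13.6833 [-0.412 -0.321  1.937  0.563  1.46   0.121] [0.5388 0.0073 0.2835]
[[ 0.84 -0.47  0.28]
 [-0.54 -0.71  0.46]
 [-0.02 -0.54 -0.84]]
(array([ 21.8 , -21.63, -23.95]), array([0.0492, 0.0896, 0.0057])) (array([ 21.8 , -21.63, -23.95]), array([0.0605, 0.1198, 0.0219]))
```

```bash
python3 - <<'E'
from h import *
print(delta((.54,-.022,.162),ribM(30)))
E
```

```text
(array([ 26.66, -22.72, -23.05]), array([0.0188, 0.0851, 0.0896]))
```

Call:
jog_arm(deltas=[[[3.8,-3.2,-3.3],[0.003,0.012,0.008],0.085],[[7.6,-6.5,-6.6],[0.005,0.024,0.018],0.085],[[11.4,-9.7,-9.9],[0.008,0.036,0.03],0.085],[[15.2,-13,-13.2],[0.011,0.049,0.045],0.085],[[19,-16.2,-16.5],[0.013,0.061,0.06],0.085],[[22.9,-19.5,-19.8],[0.016,0.073,0.075],0.085],[[26.7,-22.7,-23.1],[0.0188,0.085,0.0896],0.085],[[26.7,-22.7,-23.1],[0.0188,0.085,0.0896],0.085],[[26.7,-22.7,-23.1],[0.0188,0.085,0.0896],0.085]])

```text
t: 14.43
tool_pos: [0.5395, -0.0209, 0.1595]
tool_rot: [-2.093, 0.026, -0.002]
contact_force: [-0.4, 0.3, 1.2]
opening: 0.0848
```

```bash
python3 - <<'E'
from h import *
o=ctrl.get_obs(); print(o['t'],np.round(o['q'],3),np.round(o['tool_pos'],4)); print(np.round(R.from_rotvec(o['tool_rot']).as_matrix(),3))
np.save('w14.npy',np.r_[o['tool_pos'],o['tool_rot']]); shot('wrist','w14'); shot('scene','c14')
zoom('pics/c14.png',(150,130,370,290),'pics/c14z.png',3.5)
E
```

```text
14.4333 [-0.581  0.208  1.822  0.841  1.768 -0.679] [ 0.5395 -0.0209  0.1595]
[[ 1.    -0.018  0.012]
 [-0.019 -0.499  0.866]
 [-0.009 -0.866 -0.499]]
```

View pics/w14.png

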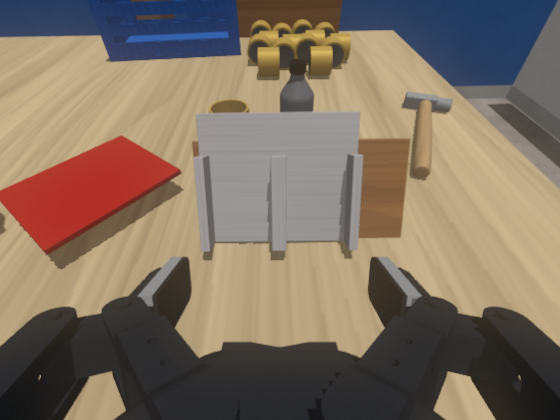

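View pics/c14z.png

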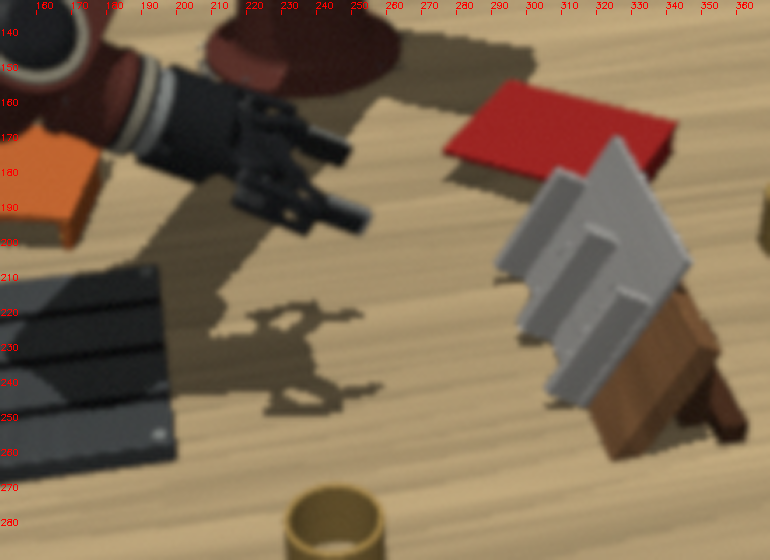

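```bash
python3 - <<'E'
from h import *
zoom('pics/w14.png',(185,100,375,260),'pics/w14z.png',4)
E
```

```text
(no output)
```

View pics/w14z.png

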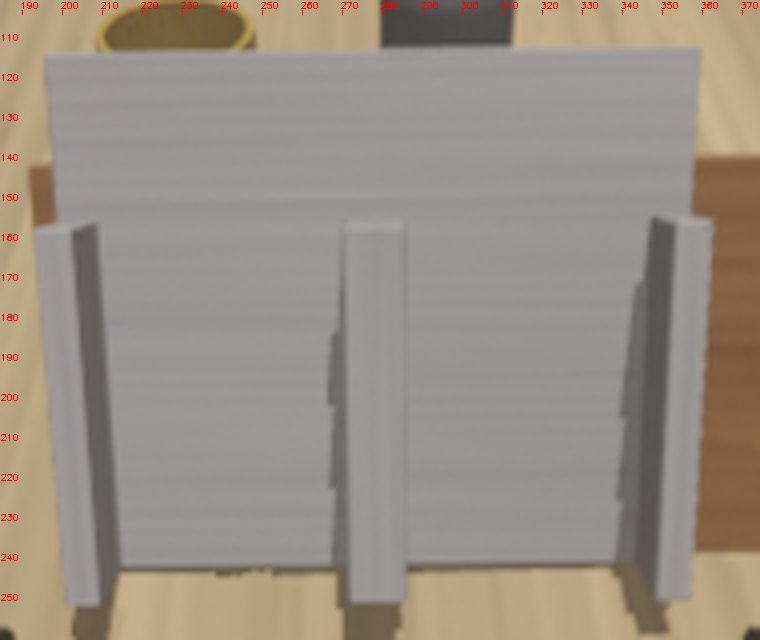

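```bash
python3 - <<'E'
from h import *
v=np.load('w14.npy'); o={'tool_pos':v[:3],'tool_rot':v[3:]}
W,D,S=cam('wrist',o),cam('side'),cam('scene')
print('sheet TL',tri([(W,(196.5,114)),(D,(262,144))]),'TR',tri([(W,(359.5,111.5)),(D,(329,140))]))
print('rib top',tri([(W,(276.3,157.5)),(D,(299.5,159.7))]),'bot',tri([(W,(277,250.5)),(D,(300,199.3))]))
# model prediction of rib foot face: top x=-30, bottom x=75,z=-19
P=np.array([FY,0.])
up=np.array([.5,.866]);out=np.array([-.866,.5])
for x in (-30,75):
    q=P+ (75-x)/1000*up+.038*out; print('pred',q, proj(W,(.5375,*q)))
q=P+.15*up+.008*out; print('pred sheet top',q,proj(W,(.4475,*q)),proj(W,(.6275,*q)))
q=P+.008*out; print('pred sheet bottom inner',q,proj(W,(.5375,*q)))
E
```

```text
sheet TL (array([0.45124803, 0.19860558, 0.13169824]), [np.float64(0.0013457098260634584), np.float64(0.0013457098260634204)]) TR (array([0.62595931, 0.17952053, 0.1419065 ]), [np.float64(0.00021696623635416315), np.float64(0.00021696623635414572)])
rib top (array([0.53933365, 0.12353665, 0.1271794 ]), [np.float64(0.0013147154075559334), np.float64(0.001314715407555859)]) bot (array([0.53872268, 0.09866249, 0.01429099]), [np.float64(0.0018532334346411453), np.float64(0.0018532334346414692)])
pred [0.148092 0.10993 ] [275.15771189 156.61986103]
pred [0.095592 0.019   ] [277.18581803 251.15348804]
pred sheet top [0.196572 0.1339  ] [191.74316234 114.16743231] [356.504548   111.13363577]
pred sheet bottom inner [0.121572 0.004   ] [277.04607195 241.67656303]
```

```bash
python3 - <<'E'
from h import *
print(delta((.5390,.1506,.0623),ribM(30)))
E
```

```text
(array([ 0.25, -0.23, -0.1 ]), array([-0.0055,  0.0018,  0.2   ]))
```

Call:
jog_arm(deltas=[[[0.2,-0.2,0],[-0.001,0.0005,0.03],0.085],[[0.2,-0.2,0],[-0.002,0.001,0.06],0.085],[[0.2,-0.2,0],[-0.003,0.001,0.09],0.085],[[0.2,-0.2,0],[-0.004,0.0015,0.115],0.085],[[0.2,-0.2,0],[-0.0045,0.0018,0.135],0.085],[[0.2,-0.2,0],[-0.0045,0.0018,0.15],0.085],[[0.2,-0.2,0],[-0.0045,0.0018,0.15],0.085],[[0.2,-0.2,0],[-0.0045,0.0018,0.15],0.085]])

```text
t: 15.2
tool_pos: [0.5396, 0.1076, 0.0886]
tool_rot: [-2.096, 0.013, -0.009]
contact_force: [0.8, -0.4, -0.5]
opening: 0.0852
```

```bash
python3 - <<'E'
from h import *
o=ctrl.get_obs(); print(o['t'],np.round(o['q'],3),np.round(o['tool_pos'],4)); print(np.round(R.from_rotvec(o['tool_rot']).as_matrix(),3))
shot('wrist','w15')
print(delta((.5390,.1506,.0623),ribM(30)))
E
```

```text
15.2 [-0.38   0.234  1.938  0.941  1.542 -0.693] [0.5396 0.1076 0.0886]
[[ 1.    -0.005  0.012]
 [-0.013 -0.501  0.865]
 [ 0.002 -0.865 -0.501]]
(array([ 0.1 , -0.06,  0.11]), array([-0.0018,  0.001 ,  0.0511]))
```

View pics/w15.png

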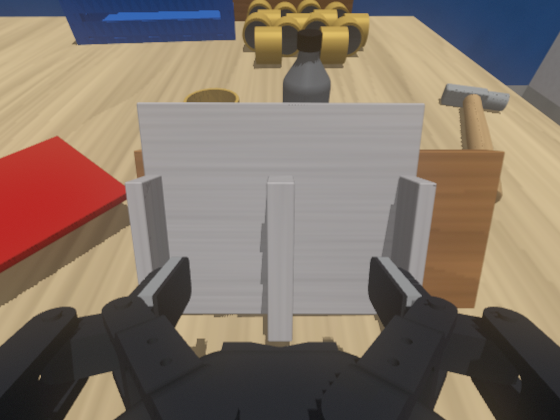

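Call:
jog_arm(deltas=[[[0,0,0],[0,0.0005,0.015],0.085],[[0,0,0],[0,0.001,0.03],0.085],[[0,0,0],[0,0.001,0.042],0.085],[[0,0,0],[0,0.001,0.05],0.085],[[0,0,0],[0,0.001,0.05],0.06],[[0,0,0],[0,0.001,0.05],0.04],[[0,0,0],[0,0.001,0.05],0.026],[[0,0,0],[0,0.001,0.05],0.022]], squeeze=80)

```text
t: 15.92
tool_pos: [0.5402, 0.1498, 0.0613]
tool_rot: [-2.095, 0.015, -0.008]
contact_force: [-0.5, -0.4, -0.2]
opening: 0.0378
```

```bash
python3 - <<'E'
from h import *
o=ctrl.get_obs(); print(o['t'],np.round(o['q'],3),np.round(o['tool_pos'],4),np.round(o['contact_force'],1),o['opening'])
shot('wrist','w16');shot('scene','c16')
zoom('pics/c16.png',(200,130,370,270),'pics/c16z.png',4)
E
```

```text
15.9167 [-0.307  0.272  1.954  0.986  1.464 -0.701] [0.5402 0.1498 0.0613] [-0.5 -0.4 -0.2] 0.03775119089106438
```

View pics/w16.png

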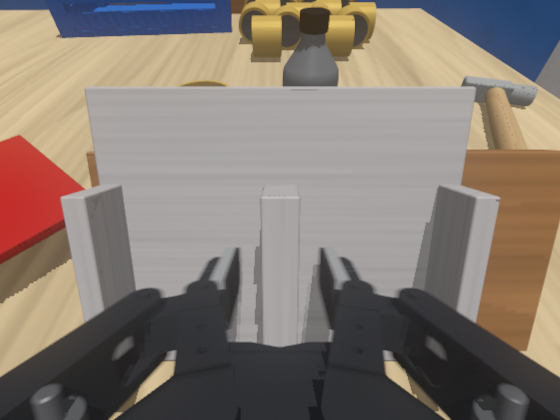

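View pics/c16z.png

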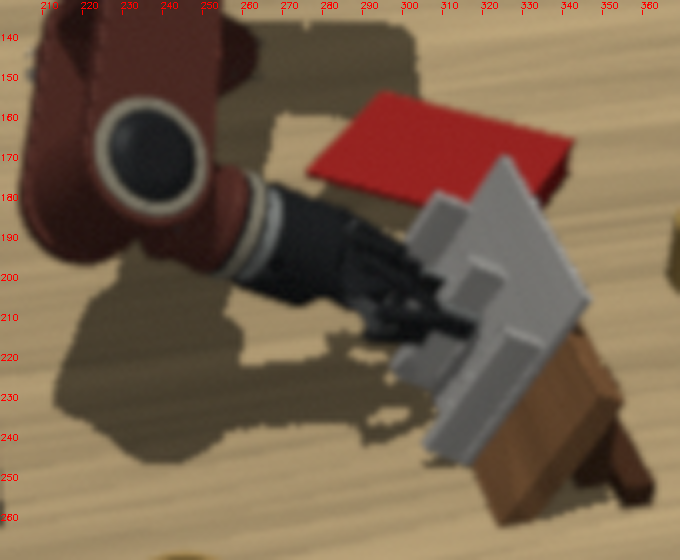

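Rib is centred between the pads (col ~281). Closing on it.

Call:
jog_arm(deltas=[[[0,0,0],[0,0,0],0.02],[[0,0,0],[0,0,0],0.018],[[0,0,0],[0,0,0],0.014],[[0,0,0],[0,0,0],0.01],[[0,0,0],[0,0,0],0.01],[[0,0,0],[0,0,0],0.01]], squeeze=80)

```text
t: 16.52
tool_pos: [0.5403, 0.1497, 0.0613]
tool_rot: [-2.095, 0.015, -0.008]
contact_force: [-0.4, -5.3, 2.8]
opening: 0.0149
```

Call:
jog_arm(deltas=[[[0,0,0],[0,-0.001,-0.003],0.01],[[0,0,0],[0,-0.003,-0.01],0.01],[[0,0,0],[0,-0.006,-0.02],0.01],[[0,0,0],[0,-0.01,-0.035],0.01],[[0,0,0],[0,-0.018,-0.05],0.01],[[0,0,0],[0,-0.028,-0.068],0.01],[[0,0,0],[0,-0.04,-0.088],0.01],[[0,0,0],[0,-0.052,-0.108],0.01],[[0,0,0],[0,-0.062,-0.128],0.01],[[0,0,0],[0,-0.062,-0.128],0.01]])

```text
t: 17.35
tool_pos: [0.5414, 0.0672, 0.1838]
tool_rot: [-2.098, 0.013, -0.017]
contact_force: [1.3, 0.3, -4.9]
opening: 0.0143
```

```bash
python3 - <<'E'
from h import *
o=ctrl.get_obs(); print(o['t'],np.round(o['q'],3),np.round(o['tool_pos'],4),np.round(o['contact_force'],1),np.round(o['wrist_torque'],2),o['opening'])
shot('wrist','w17');shot('scene','c17')
zoom('pics/c17.png',(150,100,370,270),'pics/c17z.png',3.5)
print(delta((.52,-.2,.26),ribM(90,-1.3)))
E
```

```text
17.35 [-0.446  0.1    1.895  0.915  1.69  -0.589] [0.5414 0.0672 0.1838] [ 1.3  0.3 -4.9] [-1.35 -0.07 -0.17] 0.014285674719908447
(array([-59.86,   0.2 ,   0.42]), array([-0.0152,  0.0656, -0.2735]))
```

View pics/c17z.png

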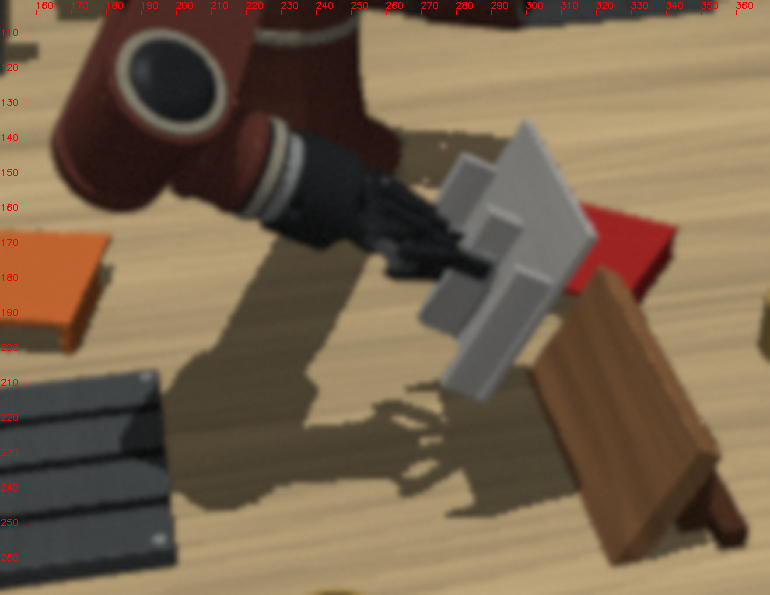

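View pics/w17.png

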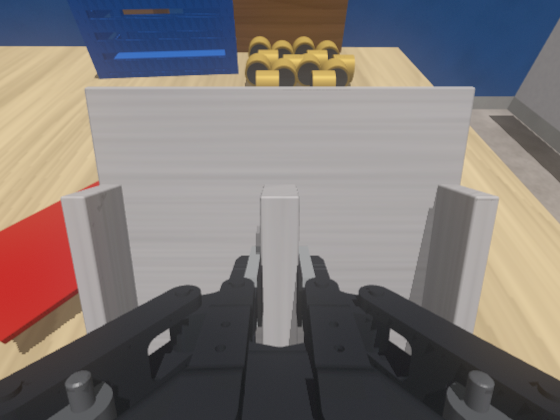

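```bash
python3 - <<'E'
from h import *
v=np.load('w1.npy'); W=cam('wrist',{'tool_pos':v[:3],'tool_rot':v[3:]})
for uv in [(167,257.5),(344.5,257.5),(336,266)]: print(np.round(onz(W,uv,.02),4))
print(np.round(onz(W,(170,251.5),0),4),np.round(onz(W,(341,251.5),0),4))
E
```

```text
[ 0.3922 -0.1822  0.02  ]
[ 0.6189 -0.1859  0.02  ]
[ 0.6084 -0.1976  0.02  ]
[ 0.389  -0.1822  0.    ] [ 0.6184 -0.186   0.    ]
```

Call:
jog_arm(deltas=[[[-6,0,0],[-0.002,0.004,-0.025],0.01],[[-12,0,0],[-0.003,0.01,-0.053],0.01],[[-18,0,0],[-0.005,0.017,-0.081],0.01],[[-24,0,0],[-0.006,0.023,-0.109],0.01],[[-30,0,0],[-0.008,0.031,-0.137],0.01],[[-36,0,0],[-0.009,0.038,-0.165],0.01],[[-42,0,0],[-0.011,0.046,-0.193],0.01],[[-48,0,0],[-0.012,0.053,-0.221],0.01],[[-54,0,0.2],[-0.014,0.06,-0.25],0.01],[[-60,0.2,0.4],[-0.015,0.066,-0.2735],0.01],[[-60,0.2,0.4],[-0.015,0.066,-0.2735],0.01],[[-60,0.2,0.4],[-0.015,0.066,-0.2735],0.01]])

```text
t: 18.45
tool_pos: [0.5194, -0.1974, 0.2566]
tool_rot: [-3.137, 0.032, 0.008]
contact_force: [-0.6, 1.5, -5.8]
opening: 0.0145
```

```bash
python3 - <<'E'
from h import *
o=ctrl.get_obs(); print(o['t'],np.round(o['q'],3),np.round(o['tool_pos'],4),np.round(o['contact_force'],1),o['opening']);print(np.round(R.from_rotvec(o['tool_rot']).as_matrix(),3))
np.save('w18.npy',np.r_[o['tool_pos'],o['tool_rot']]); shot('wrist','w18');shot('side','s18')
E
```

```text
18.45 [-0.498 -0.122  1.742  0.002  1.529 -0.478] [ 0.5194 -0.1974  0.2566] [-0.6  1.5 -5.8] 0.01447945480375214
[[ 1.    -0.021 -0.005]
 [-0.021 -1.     0.005]
 [-0.005 -0.005 -1.   ]]
```

View pics/w18.png

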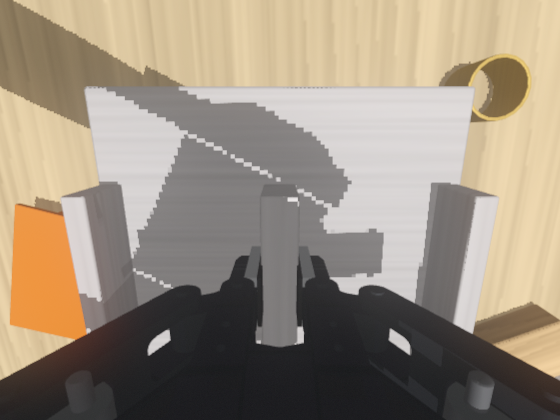

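View pics/s18.png

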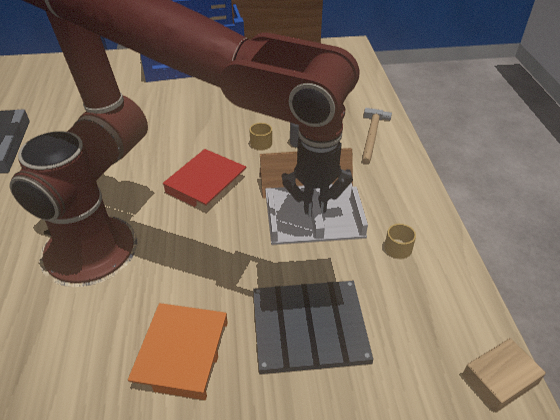

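```bash
python3 - <<'E'
from h import *
v=np.load('w18.npy'); W=cam('wrist',{'tool_pos':v[:3],'tool_rot':v[3:]})
for dz in (0,.004,.008):
    a,b=[onz(W,uv,v[2]-dz) for uv in [(86.5,88),(473,87.5)]]
    print(dz,a,b,'w',np.linalg.norm(b-a),'mid rel tcp',(a+b)[:2]/2-v[:2],'yaw',np.degrees(np.arctan2(b[1]-a[1],b[0]-a[0])))
E
```

```text
0 [ 0.43403178 -0.11035116  0.25656198] [ 0.60696564 -0.11385852  0.25656198] w 0.17296942626048836 mid rel tcp [0.00106701 0.08527378] yaw -1.161885254552063
0.004 [ 0.43161121 -0.10975773  0.25256198] [ 0.60936599 -0.11336286  0.25256198] w 0.17779134247874107 mid rel tcp [0.0010569  0.08581832] yaw -1.161885254552058
0.008 [ 0.42919064 -0.10916429  0.24856198] [ 0.61176635 -0.1128672   0.24856198] w 0.18261325869699374 mid rel tcp [0.00104679 0.08636287] yaw -1.1618852545520664
```

```bash
python3 - <<'E'
from h import *
print(delta((.5027,-.2948,.12),ribM(90,-1.2)),delta((.5027,-.2948,.044),ribM(90,-1.2)))
E
```

```text
(array([-0.26,  0.34,  0.01]), array([-0.0137,  0.0981,  0.1355])) (array([-0.26,  0.34,  0.01]), array([-0.0133,  0.0984,  0.2115]))
```

Call:
jog_arm(deltas=[[[-0.2,0.3,0],[-0.003,0.025,0.01],0.01],[[-0.2,0.3,0],[-0.007,0.05,0.03],0.01],[[-0.2,0.3,0],[-0.01,0.075,0.055],0.01],[[-0.2,0.3,0],[-0.0137,0.098,0.085],0.01],[[-0.2,0.3,0],[-0.0137,0.098,0.115],0.01],[[-0.2,0.3,0],[-0.0137,0.098,0.14],0.01],[[-0.2,0.3,0],[-0.0135,0.0982,0.16],0.01],[[-0.2,0.3,0],[-0.0133,0.0983,0.175],0.01],[[-0.2,0.3,0],[-0.0133,0.0984,0.185],0.01],[[-0.2,0.3,0],[-0.0133,0.0984,0.185],0.01],[[-0.2,0.3,0],[-0.0133,0.0984,0.185],0.01]])

```text
t: 19.47
tool_pos: [0.5041, -0.2967, 0.0726]
tool_rot: [3.14, -0.033, 0.003]
contact_force: [0.3, -0.2, -6.5]
opening: 0.0147
```

```bash
python3 - <<'E'
from h import *
o=ctrl.get_obs(); print(o['t'],np.round(o['q'],3),np.round(o['tool_pos'],4),np.round(o['contact_force'],1),o['opening']);print(np.round(R.from_rotvec(o['tool_rot']).as_matrix(),3))
shot('scene','c19');shot('side','s19');shot('wrist','w19')
zoom('pics/s19.png',(230,250,400,390),'pics/s19z.png',4.5)
zoom('pics/c19.png',(90,170,230,290),'pics/c19z.png',5)
print(delta((.5027,-.2948,.036),ribM(90,-1.2)))
E
```

```text
19.4667 [-0.659  0.107  1.834 -0.     1.198 -0.638] [ 0.5041 -0.2967  0.0726] [ 0.3 -0.2 -6.5] 0.014734250432263937
[[ 1.    -0.021  0.002]
 [-0.021 -1.    -0.002]
 [ 0.002  0.002 -1.   ]]
(array([ 0.31, -0.34, -0.01]), array([-0.0032, -0.0034,  0.0392]))
```

View pics/s19z.png

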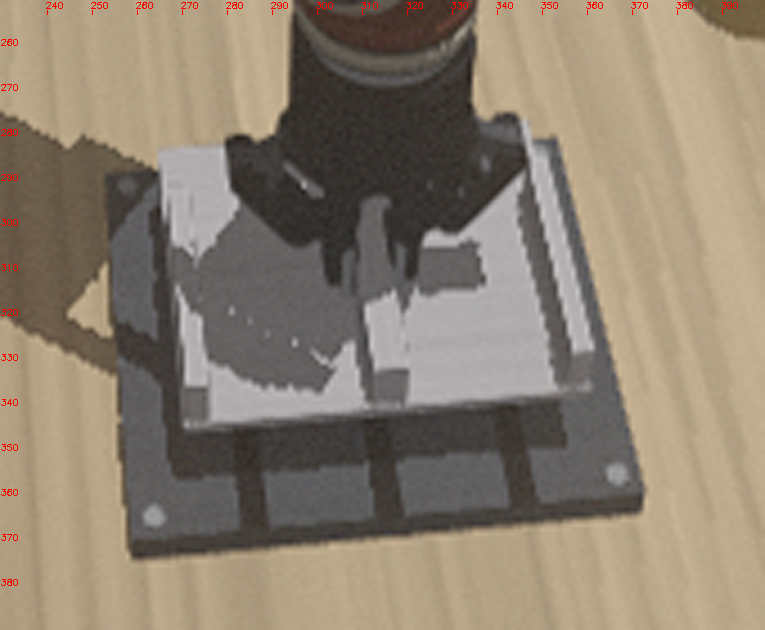

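View pics/c19z.png

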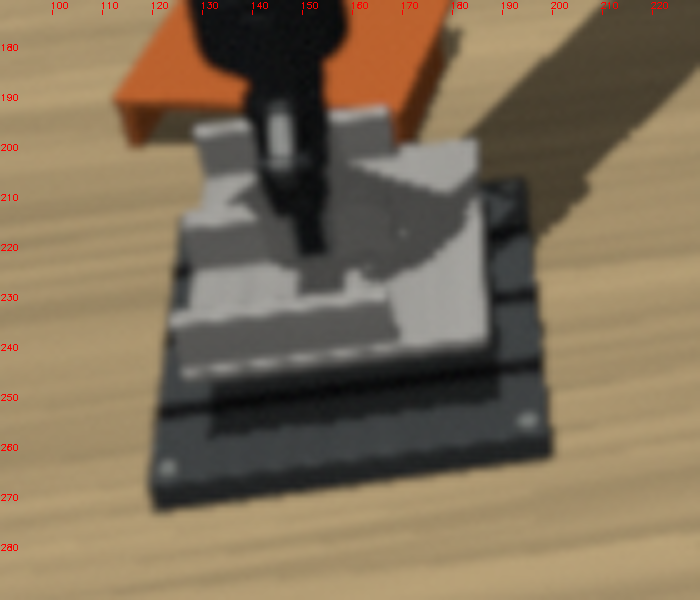

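View pics/w19.png

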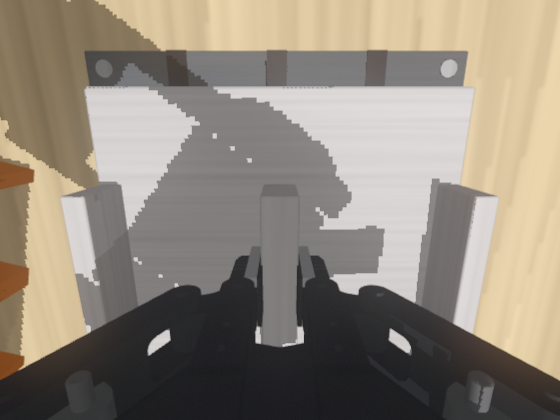

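```bash
python3 - <<'E'
from h import *
zoom('pics/w19.png',(60,40,260,100),'pics/w19a.png',4);zoom('pics/w19.png',(300,40,500,100),'pics/w19b.png',4)
a=cv2.imread('pics/w19a.png');b=cv2.imread('pics/w19b.png');cv2.imwrite('pics/w19ab.png',np.vstack([a,b]))
o=ctrl.get_obs();W=cam('wrist',o);t=o['tool_pos']
a,b=[onz(W,u,.02) for u in [(86,51.5),(466.5,52)]];print('bed',a,b,np.linalg.norm(a-b),'mid',(a+b)/2,'yaw',np.degrees(np.arctan2(b[1]-a[1],b[0]-a[0])))
a,b=[onz(W,u,t[2]-.006) for u in [(86.5,88),(473,87.5)]];print('plate',a,b,np.linalg.norm(a-b),'mid',(a+b)/2,'yaw',np.degrees(np.arctan2(b[1]-a[1],b[0]-a[0])))
E
```

```text
bed [ 0.39232606 -0.18341521  0.02      ] [ 0.62023591 -0.18826448  0.02      ] 0.22796143743893374 mid [ 0.50628099 -0.18583985  0.02      ] yaw -1.2189068622743535
plate [ 0.41779028 -0.21038944  0.06927386] [ 0.59691795 -0.21387603  0.06927386] 0.17916159510224114 mid [ 0.50735411 -0.21213274  0.06927386] yaw -1.115078673141016
```

View pics/w19ab.png

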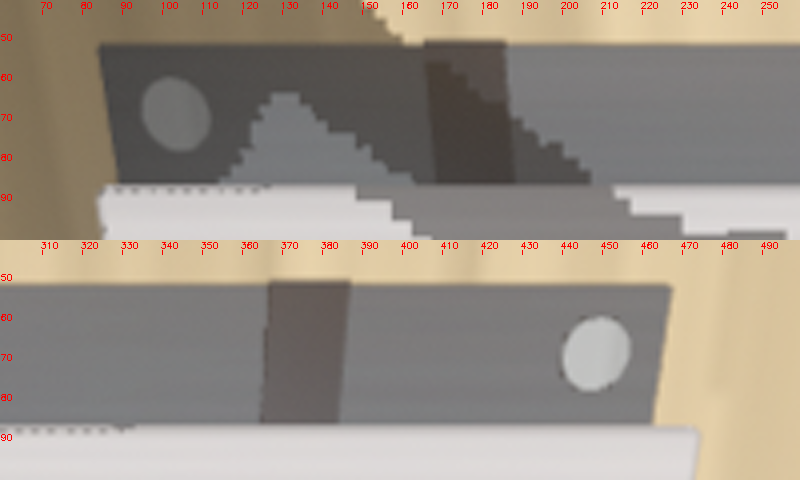

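Call:
jog_arm(deltas=[[[0,0,0],[-0.001,-0.0005,0.008],0.01],[[0,0,0],[-0.0015,-0.0012,0.016],0.01],[[0,0,0],[-0.0015,-0.0012,0.022],0.01],[[0,0,0],[-0.0015,-0.0012,0.027],0.01],[[0,0,0],[-0.0015,-0.0012,0.031],0.01],[[0,0,0],[-0.0015,-0.0012,0.034],0.01],[[0,0,0],[-0.0015,-0.0012,0.034],0.01],[[0,0,0],[-0.0015,-0.0012,0.034],0.01]])

```text
t: 20.28
tool_pos: [0.5031, -0.2963, 0.0393]
tool_rot: [3.138, -0.033, 0.005]
contact_force: [-0.1, -0.5, -5.7]
opening: 0.0143
```

```bash
python3 - <<'E'
from h import *
o=ctrl.get_obs();W=cam('wrist',o);t=o['tool_pos'];print(o['t'],t,o['contact_force'])
shot('wrist','w20')
zoom('pics/w20.png',(60,60,260,110),'pics/w19a.png',4);zoom('pics/w20.png',(300,60,500,110),'pics/w19b.png',4)
a=cv2.imread('pics/w19a.png');b=cv2.imread('pics/w19b.png');cv2.imwrite('pics/w20ab.png',np.vstack([a,b]))
E
```

```text
20.2833 [ 0.50313764 -0.29628928  0.03928427] [-0.08402701 -0.47405631 -5.73431518]
```

View pics/w20ab.png

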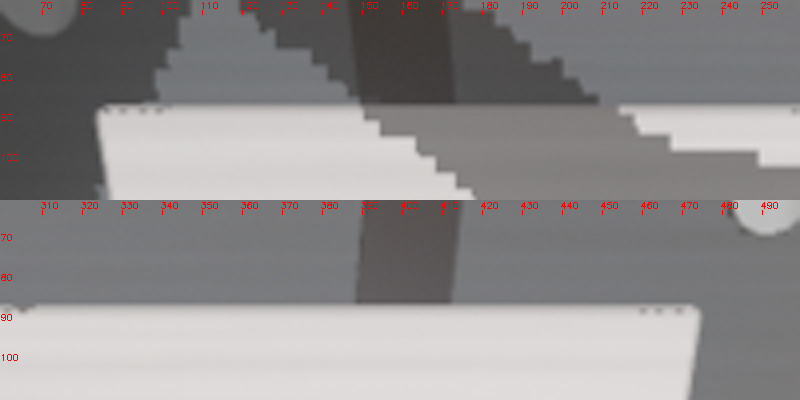

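```bash
python3 - <<'E'
from h import *
zoom('pics/w20.png',(20,10,540,130),'pics/w20c.png',1.5)
E
```

```text
(no output)
```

View pics/w20c.png

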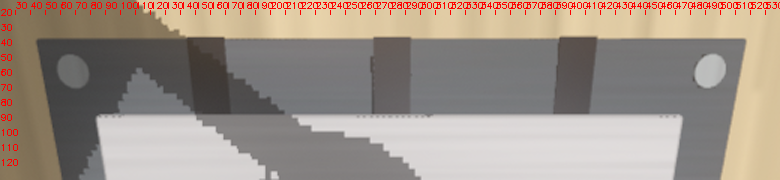

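```bash
python3 - <<'E'
from h import *
o=ctrl.get_obs();W=cam('wrist',o);t=o['tool_pos']
def L(u,z):
    a,b=[onz(W,q,z) for q in u]; print(np.round((a+b)/2,4),np.linalg.norm(a-b),np.degrees(np.arctan2(b[1]-a[1],b[0]-a[0])))
L([(44.7,36),(516.7,36)],.02); L([(84.2,87.2),(474.3,87)],t[2]-.0062)
E
```

```text
[ 0.5062 -0.1854  0.02  ] 0.22931307510086638 -1.1709472286159721
[ 0.5048 -0.2102  0.0335] 0.181095998000614 -1.173227836521562
```

Plate is within 1 mm of centre (inset 24.8 mm against 25) and the yaw is aligned. Lowering to touch.

Call:
jog_arm(deltas=[[[0,0,0],[0.0005,0,0.001],0.01],[[0,0,0],[0.0005,0,0.002],0.01],[[0,0,0],[0.0005,0,0.003],0.01],[[0,0,0],[0.0005,0,0.004],0.01],[[0,0,0],[0.0005,0,0.004],0.01]])

```text
t: 20.75
tool_pos: [0.5036, -0.2962, 0.0353]
tool_rot: [3.138, -0.033, 0.005]
contact_force: [-0.9, 0.3, -6.1]
opening: 0.0146
```

Call:
jog_arm(deltas=[[[0,0,0],[0,0,0.0005],0.01],[[0,0,0],[0,0,0.001],0.01],[[0,0,0],[0,0,0.001],0.01]])

```text
t: 21.0
tool_pos: [0.5037, -0.2963, 0.0344]
tool_rot: [3.138, -0.033, 0.005]
contact_force: [0.2, 0.0, -6.2]
opening: 0.0146
```

Call:
jog_arm(deltas=[[[0,0,0],[0,0,0.0005],0.01],[[0,0,0],[0,0,0.001],0.01],[[0,0,0],[0,0,0.001],0.01]])

```text
t: 21.25
tool_pos: [0.5037, -0.2963, 0.0334]
tool_rot: [3.138, -0.033, 0.005]
contact_force: [-0.2, 0.3, -6.5]
opening: 0.0145
```

Call:
jog_arm(deltas=[[[0,0,0],[0,0,0.0005],0.01],[[0,0,0],[0,0,0.001],0.01],[[0,0,0],[0,0,0.001],0.01]])

```text
t: 21.5
tool_pos: [0.5037, -0.2964, 0.0324]
tool_rot: [3.138, -0.033, 0.005]
contact_force: [0.5, 0.5, -6.4]
opening: 0.0142
```

Call:
jog_arm(deltas=[[[0,0,0],[0,0,0.0005],0.01],[[0,0,0],[0,0,0.001],0.01],[[0,0,0],[0,0,0.001],0.01]])

```text
t: 21.75
tool_pos: [0.5038, -0.2965, 0.0319]
tool_rot: [3.137, -0.033, 0.005]
contact_force: [-0.6, 0.8, -3.9]
opening: 0.0142
```

Call:
jog_arm(deltas=[[[0,0,0],[0,0,0.0005],0.01],[[0,0,0],[0,0,0.001],0.01],[[0,0,0],[0,0,0.001],0.01]])

```text
t: 22.0
tool_pos: [0.5038, -0.2965, 0.0318]
tool_rot: [3.138, -0.033, 0.005]
contact_force: [-3.8, 3.5, 4.6]
opening: 0.0144
```

Seated: z stopped at 0.0318 and the load has come off the wrist. Releasing slowly.

Call:
jog_arm(deltas=[[[0,0,0],[0,0,-0.0005],0.01],[[0,0,0],[0,0,-0.0005],0.016],[[0,0,0],[0,0,-0.0005],0.02],[[0,0,0],[0,0,-0.001],0.026],[[0,0,0],[0,0,-0.001],0.034],[[0,0,0],[0,0,-0.001],0.044],[[0,0,0],[0,0,-0.001],0.05],[[0,0,0],[0,0,-0.001],0.05]])

```text
t: 22.67
tool_pos: [0.5039, -0.2965, 0.0315]
tool_rot: [3.137, -0.033, 0.006]
contact_force: [0.2, 0.1, 0.1]
opening: 0.0499
```

Call:
jog_arm(deltas=[[[0,0,0],[0,0,-0.008],0.05],[[0,0,0],[0,0,-0.02],0.05],[[0,0,0],[0,0,-0.04],0.05],[[0,0,0],[0,0,-0.07],0.05],[[0,0,0],[0,0,-0.1],0.05],[[0,0,0],[0,-0.03,-0.13],0.05],[[0,0,0],[0,-0.06,-0.16],0.05],[[0,0,0],[0,-0.1,-0.19],0.05],[[0,0,0],[0,-0.13,-0.21],0.05],[[0,0,0],[0,-0.13,-0.21],0.05],[[0,0,0],[0,-0.13,-0.21],0.05]])

```text
t: 23.58
tool_pos: [0.5071, -0.1645, 0.2453]
tool_rot: [3.134, -0.029, 0.015]
contact_force: [0.3, -0.2, 0.6]
opening: 0.0502
```

```bash
python3 - <<'E'
from h import *
o=ctrl.get_obs();print(o['t'],o['tool_pos'],o['contact_force'])
np.save('w21.npy',np.r_[o['tool_pos'],o['tool_rot']]);shot('wrist','w21');shot('side','s21');shot('scene','c21')
zoom('pics/s21.png',(230,250,400,390),'pics/s21z.png',4.5)
E
```

```text
23.5833 [ 0.50710498 -0.16453829  0.24527727] [ 0.29165537 -0.16056226  0.57506003]
```

View pics/w21.png

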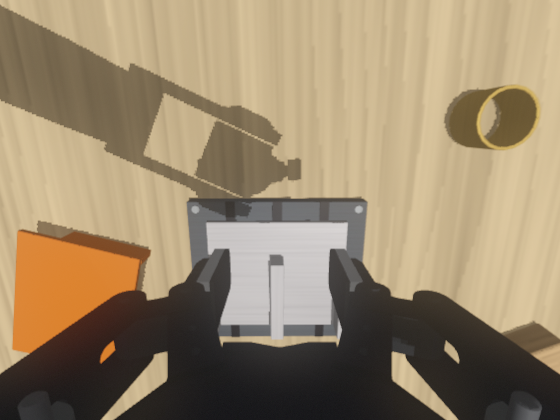

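View pics/s21z.png

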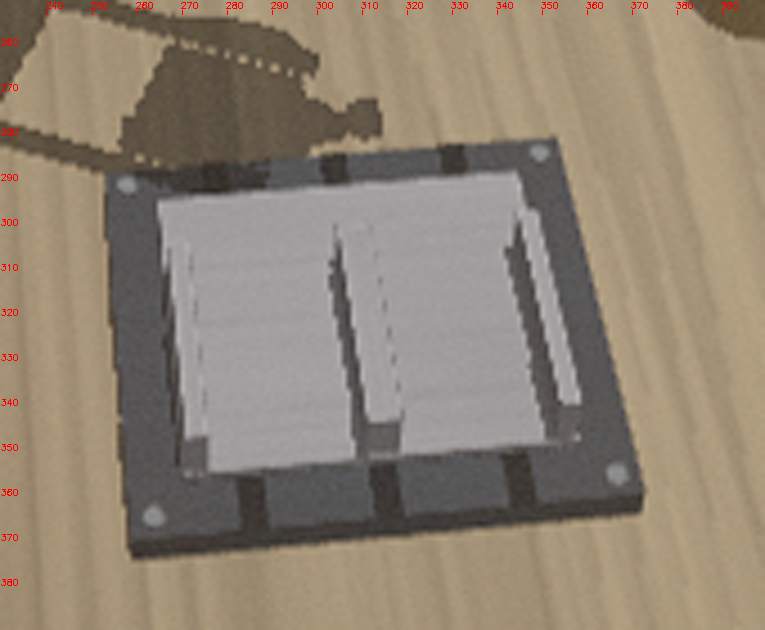

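View pics/c21.png

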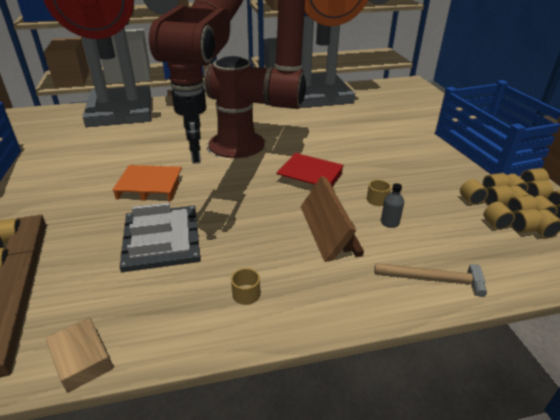

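```bash
python3 - <<'E'
from h import *
D=cam('side')
bed=[onz(D,u,.02) for u in [(253,289),(352,281),(371.5,361),(258,370)]]
pl=[onz(D,u,.028) for u in [(264,295.7),(343,289.3)]]+[onz(D,u,.02) for u in [(358,348.5),(271.5,356.5)]]
b,p=np.mean(bed,0),np.mean(pl,0);print(b,p,p-b)
print([np.round(np.linalg.norm((pl[i]-pl[(i+1)%4])[:2]),4) for i in range(4)], 'yaw',[np.degrees(np.arctan2(*(q[1]-q[0])[[1,0]])) for q in (bed,pl)])
v=np.load('w21.npy');W=cam('wrist',{'tool_pos':v[:3],'tool_rot':v[3:]})
for u,z in [([(188.5,202),(366,201.5)],.02),([(207,222),(348,221.5)],.028)]:
    a,c=[onz(W,q,z) for q in u];print(np.round((a+c)/2,4),np.linalg.norm(a-c),np.degrees(np.arctan2(*(c-a)[[1,0]])))
E
```

```text
[ 0.5021741 -0.2887767  0.02     ] [ 0.50329156 -0.28794984  0.024     ] [0.00111746 0.00082686 0.004     ]
[np.float64(0.1762), np.float64(0.1438), np.float64(0.1768), np.float64(0.1443)] yaw [np.float64(-1.1745469408639269), np.float64(-1.233862992832892)]
[ 0.5061 -0.1857  0.02  ] 0.2247105230687188 -1.0244976452795922
[ 0.5057 -0.2097  0.028 ] 0.17789437077246506 -1.0176850905341401
```

Both views put the plate within about 1 mm of the bed's middle, at the bed's yaw. Handing in.

```bash
python3 - <<'E'
from h import *
print(job.finish_job()); o=ctrl.get_obs(); print(o['t'])
E
```

```text
the job is handed in; nothing more can be done
None
the job is handed in; nothing more can be done
```

The plate is on the steel bed, ribs up, and the job was handed in at about 24 s of the 61 s allowed.

**What I did:**
- **Slide:** I pushed the plate against the foot of the rest, where it stopped at about 16 N and sat square to the rest within about 0.1°.
- **Lever and lean:** I levered up the free edge with the jaws around the sheet, gripped the sheet lightly from about 40° tilt on, and leaned the plate on the rest. Then I let go, and pictures after I drew back showed it standing by itself.
- **Turn and place:** I gripped the middle rib, turned the plate the rest of the way, and lowered it until the bed carried its weight. I then released it and drew the arm clear.

**Last checks:**
- **Position:** From the side and wrist views the plate is within about 1 mm of the bed's middle, its longer side along the bed's, with yaw matching within about 0.1°.
- **Other things:** In the last scene picture the sleeves and bottle look unmoved; I checked this by eye, not by measuring.
- **Forces:** The largest wrist force I read was about 16 N. I read it only at the end of each move, so short peaks in between could have been higher.

**What disagreed:**
- **Cameras:** The scene and side cameras differed from the wrist camera by 2 to 8 mm, with heights about 5 mm low, so I placed by the wrist views.
- **Leaning plate:** Measuring the leaning plate from the wrist and side views together gave poor heights, up to about 17 mm off. I aimed the rib grasp from the rest's foot line and the given sizes, which matched the wrist picture within about 1 pixel in height. The sheet's corners were 3 to 5 pixels off sideways, so I centred the jaws on the rib by a closer wrist picture.

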